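# Line up converter modules and secure the terminal cover for a burn-in run

## Robot

A 6-joint arm with a two-finger parallel gripper is mounted at the origin on the work surface. World frame = base frame: x ahead of the robot, y to its left, z up, the work surface at z = 0. Lengths are in m, angles in degrees, forces in N, time in s.
With the tool pointing down it reaches from about 0.225 to 0.875 m from the base axis. Payload 3.4 kg.
Tool frame: the origin (TCP) lies between the finger pads; the fingertips stand 11 mm ahead of it and the grasp point (between the pads) lies 8 mm behind it; z points along the fingers, y is the line along which they close (so a half turn about z gives the same grasp; the last joint's range is limited). The gripper opens to 85 mm and grips with 20 to 120 N. Pads are 22 mm wide; open, the fingers measure 114 mm over their backs; the gripper's body (76 mm by 85 mm) begins 54 mm behind the grasp point. The pads swing forward as they close: fully open they stand 13 mm farther back than shut.
Start: joints at [-73.568, 15.808, 86.224, -0, 77.962, -6.933], TCP at [0.228, -0.528, 0.205] pointing down, gripper open.
Joint ranges: [-165.64, 165.64], [-43.16, 119.46], [12.63, 154.43], [-67.54, 247.53], [6.08, 155.33], [-154.97, 154.97]. Speed limits (degrees/s): [147.25, 147.25, 180, 180, 180, 180].

## Interface

Orientations are given as [roll, pitch, yaw] about the fixed x, y, z axes, in that order (R = Rz(yaw) Ry(pitch) Rx(roll)).
In Python, from cell import env, get_image gives the robot as it stands.
- The arm moves only by the shell command python3 -m creep 'ROWS' [FORCE]. ROWS is JSON, a list of rows, each an object of numbers: "tx", "ty", "tz": the shift along the tool's x, y, z normalised to -1 to 1, where 1 is 0.2 m; "ax", "ay", "az": the turn, a rotation vector about the tool's x, y, z normalised to -1 to 1, where 1 is pi rad; "jaw": the closure, from 0 (fully open) to 1 (shut). In form: [{"tx": .., "ty": .., "tz": .., "ax": .., "ay": .., "az": .., "jaw": ..}, ...]. A call has 1 to 10 rows; each row is the pose to reach, as a shift and turn from the pose commanded when the call began, along the tool's axes at that moment, turning the shorter way round; what a row does not reach only later rows make up. A row lasts 1/8 s, in which the tool goes at most 62.5 mm and 10.7 degrees, less where a joint would pass 70% of its speed; a pose out of reach is approached as far as the arm can. A call with a number of a shift or a turn outside -1 to 1 is refused whole. A call with a gripper value outside its range is refused whole. The fingers move at their own pace and stop on an object; FORCE is the grip in N (left out, the last holds). Time passes only in rows, so rows that repeat a pose let the fingers close. It gives the time, the measured TCP pose, the force, the opening and the grip force at its end, in the units of the state.
- env.state(): the state, without advancing time (a new reading comes with each control period).
- get_image(name): name is "side" or "top"; returns a dict with "frame" (400x640x3 uint8, red, green, blue), "camera_matrix" (3x3 intrinsics, pixels), "extrinsics" (4x4, takes a point from world to camera coordinates). Camera axes: x right, y down, z forward; pixel columns grow to the right and rows downward; lengths in m; the calibration is good to about 2 mm. A picture is of the moment at which its call begins. There is no depth.
- env.close_job(): hands the job in; it is judged then, once.
The state is a dict: "clock": time; "q": joint angles; "dq": joint speeds; "tau": joint torques, N m; "ee_pos": TCP position; "tcp_rot": TCP orientation; "ft_force": force on the tool from outside, world axes, zero at the start; "ft_torque": the same for the moment, N m; "width": finger opening in m; "finger_force": force on a finger pad.
Only numpy, scipy, OpenCV 4.12 (cv2) and the standard library are available. Lean on these libraries where they do the work, as an engineer would, in place of code of your own. Each camera call takes 0.05 s, during which the arm holds its last target. There are 200 camera calls.

## Task

Get this burn-in set-up ready: line the loose converter modules up in a row on the printed strip, one squarely inside each outline, starting at the end with the solid black bar and leaving no gap. Shut the terminal box's clear cover fully, then press each of its two wing studs in and turn it a quarter turn clockwise until it catches and stays in, never forcing one round that is not pressed in. Leave the solder reel, the multimeter and the blue bin where they are.

Things in the scene. Friction and masses are not known exactly. Their poses are not given: they have to be found in the camera images.
- box: aluminium terminal box fixed to the bench, 160 x 190 x 45 mm (x, y, z), open top with green terminal blocks inside and a hinged cover. Origin: centre of its underside. Its -x side is the front (near the robot, where the studs lie when the cover is shut), its +x side carries the hinge; z up. It stands at varying places and yaws
- lid (a joint): hinge of the box's cover (an aluminium-framed clear plate 165 long x 190 wide x 5 mm thick, about 0.3 kg with the studs). 0 = shut, flat on the box with its top face 50.5 mm above the bench; grows as it opens; starts standing about upright, 1.5 to 1.75 rad (stop at 1.9). The hinge is stiff and the cover stays where it is left: 0.36 N m of friction, so it must be pushed all the way (about 3 to 5 N near its free edge); it will not fall shut
- lid_hinge (a point): point on the hinge line, mid-width, at the underside of the cover, 45.5 mm above the bench; frame turns with the cover: from here the cover extends 165 mm along its own -x, its outer face is at +5 mm of its own z. The hinge line is the box's y axis
- lid_push (a point): point on the outer face of the cover, mid-width, 125 mm from the hinge line (40 mm from the free edge), a good place to push; frame turns with the cover, its z is the outward normal of the outer face
- stud0_wing (a point): middle of the steel wing head of the quarter-turn stud on the +y (left seen from the robot) side of the cover: wing 30 long x 9 thick x 18 mm high, on a 24 mm disc, 139 mm from the hinge line and 60 mm off the middle. Wing length along this frame's x, thickness along y, z out of the cover. With the stud released the wing's middle stands 25 mm, its lower edge 16 mm and its top 34 mm above the cover's outer face; fully pressed 12 mm less
- stud0 (a joint): turn of that stud 0 (rad): 0 = unlocked, wing pointing from the hinge to the front edge; grows clockwise seen from above the shut cover, stop at 1.571 = locked, wing parallel to the front edge. With the cover shut the cross pin lies in a slot and the wing turns only while pressed in by more than about 10 mm; the slot leaves it some 0.1 rad of play
- stud0_press (a joint): how far stud 0 is pressed in against its spring (m): 0 released, 0.012 at the stop (about 2.5 N at the start, 7 N at the stop). When it has been turned while pressed, its pin catches under the box and it stays in at about 0.009 when let go; if not caught it springs back to 0
- stud1_wing (a point): middle of the steel wing head of the quarter-turn stud on the -y (right) side of the cover: wing 30 long x 9 thick x 18 mm high, on a 24 mm disc, 139 mm from the hinge line and 60 mm off the middle. Wing length along this frame's x, thickness along y, z out of the cover. With the stud released the wing's middle stands 25 mm, its lower edge 16 mm and its top 34 mm above the cover's outer face; fully pressed 12 mm less
- stud1 (a joint): turn of that stud 1 (rad): 0 = unlocked, wing pointing from the hinge to the front edge; grows clockwise seen from above the shut cover, stop at 1.571 = locked, wing parallel to the front edge. With the cover shut the cross pin lies in a slot and the wing turns only while pressed in by more than about 10 mm; the slot leaves it some 0.1 rad of play
- stud1_press (a joint): how far stud 1 is pressed in against its spring (m): 0 released, 0.012 at the stop (about 2.5 N at the start, 7 N at the stop). When it has been turned while pressed, its pin catches under the box and it stays in at about 0.009 when let go; if not caught it springs back to 0
- strip: pale placement strip, printed flat on the mat (no height), 84 x 300 mm, with six black outlines 60 x 36 mm inside, in a row along its y axis. Origin: midway between the third and fourth outlines at bench level. Outline centres at y = -110, -66, -22, +22, +66, +110 mm, x = 0 in its frame; the outlines' long sides lie along its x. A solid black bar beyond the first outline (at y = -144 mm) marks the end from which the row starts. Place and yaw vary
- m0: one of six like potted converter modules (4 to 6 are present, None if absent): black block 50 x 26 x 24 mm (x, y, z) with an aluminium top plate, about 60 g, loose on the mat. Origin: centre of its underside; z up, x along its length. Either end may point either way
- m1: one of six like potted converter modules (4 to 6 are present, None if absent): black block 50 x 26 x 24 mm (x, y, z) with an aluminium top plate, about 60 g, loose on the mat. Origin: centre of its underside; z up, x along its length. Either end may point either way
- m2: one of six like potted converter modules (4 to 6 are present, None if absent): black block 50 x 26 x 24 mm (x, y, z) with an aluminium top plate, about 60 g, loose on the mat. Origin: centre of its underside; z up, x along its length. Either end may point either way
- m3: one of six like potted converter modules (4 to 6 are present, None if absent): black block 50 x 26 x 24 mm (x, y, z) with an aluminium top plate, about 60 g, loose on the mat. Origin: centre of its underside; z up, x along its length. Either end may point either way
- m4: one of six like potted converter modules (4 to 6 are present, None if absent): black block 50 x 26 x 24 mm (x, y, z) with an aluminium top plate, about 60 g, loose on the mat. Origin: centre of its underside; z up, x along its length. Either end may point either way
- m5: one of six like potted converter modules (4 to 6 are present, None if absent): black block 50 x 26 x 24 mm (x, y, z) with an aluminium top plate, about 60 g, loose on the mat. Origin: centre of its underside; z up, x along its length. Either end may point either way
- reel: bystander: solder reel standing on end, 60 mm across, 40 mm high; origin at the centre of its underside
- meter: bystander: yellow hand multimeter lying flat, 140 x 75 x 30 mm; origin at the centre of its underside
- bin: bystander: small open blue parts bin, 110 x 90 x 50 mm; origin at the centre of its underside
Things that resemble listed ones, but are neither listed nor needed, are in the scene too. What is shaped like the m0 but orange is not meant.

How it is judged (in metres and radians):
On the way, in this order (a step that is already met when the one before it is completed fails the run):
1. the cover is shut (value of joint lid below 0.03 rad), for 0.2 s.
2. both studs are pressed in, turned and caught (value of joint each of stud0, stud1 above 1.3 rad and value of joint each of stud0_press, stud1_press above 0.0075 m), for 0.2 s.
At the end, for the whole second after the job is handed in: Cover below 0.03 rad; both studs past 1.3 rad and staying in over 7.5 mm; every module flat, at rest, within 6 mm of an outline's centre along each strip axis and 0.15 rad of its direction; outlines filled from the bar end without a gap; bystanders within 30 mm (all of step 2 and value of joint lid below 0.03 rad and x of m0 in the frame of strip between -0.006 and 0.006 m and (y of m0 in the frame of strip between -0.116 and -0.104 m or y of m0 in the frame of strip between -0.072 and -0.06 m or y of m0 in the frame of strip between -0.028 and -0.016 m or y of m0 in the frame of strip between 0.016 and 0.028 m or y of m0 in the frame of strip between 0.06 and 0.072 m or y of m0 in the frame of strip between 0.104 and 0.116 m) and angle between the x axis of each of m0, m1, m2, m3, m4, m5 and the x axis of strip, either way round below 0.15 rad and angle between each of m0, m1, m2, m3, m4, m5's own z axis and vertical below 0.1 rad and height (world z) of each of m0, m1, m2, m3, m4, m5 below 0.006 m and linear speed of each of m0, m1, m2, m3, m4, m5 below 0.02 m/s and x of m1 in the frame of strip between -0.006 and 0.006 m and (y of m1 in the frame of strip between -0.116 and -0.104 m or y of m1 in the frame of strip between -0.072 and -0.06 m or y of m1 in the frame of strip between -0.028 and -0.016 m or y of m1 in the frame of strip between 0.016 and 0.028 m or y of m1 in the frame of strip between 0.06 and 0.072 m or y of m1 in the frame of strip between 0.104 and 0.116 m) and x of m2 in the frame of strip between -0.006 and 0.006 m and (y of m2 in the frame of strip between -0.116 and -0.104 m or y of m2 in the frame of strip between -0.072 and -0.06 m or y of m2 in the frame of strip between -0.028 and -0.016 m or y of m2 in the frame of strip between 0.016 and 0.028 m or y of m2 in the frame of strip between 0.06 and 0.072 m or y of m2 in the frame of strip between 0.104 and 0.116 m) and x of m3 in the frame of strip between -0.006 and 0.006 m and (y of m3 in the frame of strip between -0.116 and -0.104 m or y of m3 in the frame of strip between -0.072 and -0.06 m or y of m3 in the frame of strip between -0.028 and -0.016 m or y of m3 in the frame of strip between 0.016 and 0.028 m or y of m3 in the frame of strip between 0.06 and 0.072 m or y of m3 in the frame of strip between 0.104 and 0.116 m) and x of m4 in the frame of strip between -0.006 and 0.006 m and (y of m4 in the frame of strip between -0.116 and -0.104 m or y of m4 in the frame of strip between -0.072 and -0.06 m or y of m4 in the frame of strip between -0.028 and -0.016 m or y of m4 in the frame of strip between 0.016 and 0.028 m or y of m4 in the frame of strip between 0.06 and 0.072 m or y of m4 in the frame of strip between 0.104 and 0.116 m) and x of m5 in the frame of strip between -0.006 and 0.006 m and (y of m5 in the frame of strip between -0.116 and -0.104 m or y of m5 in the frame of strip between -0.072 and -0.06 m or y of m5 in the frame of strip between -0.028 and -0.016 m or y of m5 in the frame of strip between 0.016 and 0.028 m or y of m5 in the frame of strip between 0.06 and 0.072 m or y of m5 in the frame of strip between 0.104 and 0.116 m) and (y of m0 in the frame of strip between -0.116 and -0.104 m or y of m1 in the frame of strip between -0.116 and -0.104 m or y of m2 in the frame of strip between -0.116 and -0.104 m or y of m3 in the frame of strip between -0.116 and -0.104 m or y of m4 in the frame of strip between -0.116 and -0.104 m or y of m5 in the frame of strip between -0.116 and -0.104 m) and (y of m0 in the frame of strip between -0.072 and -0.06 m or y of m1 in the frame of strip between -0.072 and -0.06 m or y of m2 in the frame of strip between -0.072 and -0.06 m or y of m3 in the frame of strip between -0.072 and -0.06 m or y of m4 in the frame of strip between -0.072 and -0.06 m or y of m5 in the frame of strip between -0.072 and -0.06 m) and (y of m0 in the frame of strip between -0.028 and -0.016 m or y of m1 in the frame of strip between -0.028 and -0.016 m or y of m2 in the frame of strip between -0.028 and -0.016 m or y of m3 in the frame of strip between -0.028 and -0.016 m or y of m4 in the frame of strip between -0.028 and -0.016 m or y of m5 in the frame of strip between -0.028 and -0.016 m) and (y of m0 in the frame of strip between 0.016 and 0.028 m or y of m1 in the frame of strip between 0.016 and 0.028 m or y of m2 in the frame of strip between 0.016 and 0.028 m or y of m3 in the frame of strip between 0.016 and 0.028 m or y of m4 in the frame of strip between 0.016 and 0.028 m or y of m5 in the frame of strip between 0.016 and 0.028 m) and (not (y of m0 in the frame of strip between 0.104 and 0.116 m or y of m1 in the frame of strip between 0.104 and 0.116 m or y of m2 in the frame of strip between 0.104 and 0.116 m or y of m3 in the frame of strip between 0.104 and 0.116 m or y of m4 in the frame of strip between 0.104 and 0.116 m or y of m5 in the frame of strip between 0.104 and 0.116 m) or (y of m0 in the frame of strip between 0.06 and 0.072 m or y of m1 in the frame of strip between 0.06 and 0.072 m or y of m2 in the frame of strip between 0.06 and 0.072 m or y of m3 in the frame of strip between 0.06 and 0.072 m or y of m4 in the frame of strip between 0.06 and 0.072 m or y of m5 in the frame of strip between 0.06 and 0.072 m))); the robot touches nothing.
It fails at once if stud 0 is forced round while not pressed in (value of joint stud0 above 0.5 rad and value of joint stud0_press below 0.004 m).
It fails at once if stud 1 is forced round while not pressed in (value of joint stud1 above 0.5 rad and value of joint stud1_press below 0.004 m).
It fails at once if the solder reel is moved more than 30 mm (distance of reel from where it was at the start of the episode above 0.03 m).
It fails at once if the multimeter is moved more than 30 mm (distance of meter from where it was at the start of the episode above 0.03 m).
It fails at once if the blue bin is moved more than 30 mm (distance of bin from where it was at the start of the episode above 0.03 m).
Of m0, m1, m2, m3, m4, m5 only 4 to 6 are there at a start; the rules pass over those that are not, and their reading is None.
At some moment in a run one of m0, m1, m2, m3, m4, m5 may be knocked a few centimetres aside while the robot is not near it.
Once in a run the grip may slacken for a moment while it holds something.
It also fails if it takes over 210 s, if anything falls off the work surface, if the arm or the gripper's body presses on something with over 40 N, if the wrist force passes 120 N, or if a joint passes its speed limit or range.

## Working session

There is one attempt and no reset: what is moved stays moved. The work goes in short steps, Python scripts to look and compute and a shell command to move; the robot and the scene stay as the last step left them, time stands still between calls to the robot, and variables do not carry over. Pictures are saved under pics/ and viewed, at most 14 in all, crops included, and the job is handed in when it is done.

```bash
ls; mkdir -p pics
python3 - <<'E'
from cell import env,get_image
import cv2,numpy as np
print(env.state())
for n in("top","side"):
    d=get_image(n); cv2.imwrite(f"pics/{n}0.png",d["frame"][:,:,::-1]); print(n,d["camera_matrix"].tolist(),np.round(d["extrinsics"],4).tolist())
E
```

```text
pics
{'clock': 0.0, 'q': array([-7.35660872e+01,  1.58486060e+01,  8.62956161e+01,  2.46273005e-03,
        7.79638237e+01, -6.93405177e+00]), 'dq': array([ 0.05532803,  0.01548316, -0.06404121,  0.08822104, -0.07123644,
        0.00296519]), 'tau': array([ 1.37004445e-03, -4.16758347e+01, -2.45805466e+01,  1.56638480e-04,
        1.10802168e-02,  1.07920721e-05]), 'ee_pos': array([ 0.22789592, -0.52726879,  0.20432723]), 'tcp_rot': array([-1.79893035e+02, -1.54340320e-02,  2.33674344e+01]), 'ft_force': array([-0.66568137, -0.24635022,  0.0279241 ]), 'ft_torque': array([-0.01275494, -0.0242145 ,  0.01594354]), 'finger_force': 0.0, 'width': 0.0856665229256472}
top [[476.6973175641069, 0.0, 320.22725417452386], [0.0, 476.6973175641069, 201.95680800447218], [0.0, 0.0, 1.0]] [[0.0092, -0.9999, 0.0104, -0.001], [-0.9914, -0.0104, -0.1302, 0.5637], [0.1303, -0.0091, -0.9914, 1.3875], [0.0, 0.0, 0.0, 1.0]]
side [[477.24796900148806, 0.0, 318.5543216006469], [0.0, 477.24796900148806, 197.76065852422357], [0.0, 0.0, 1.0]] [[-0.8891, -0.4577, -0.0019, 0.4826], [-0.3522, 0.6866, -0.636, 0.2351], [0.2924, -0.5648, -0.7717, 1.2105], [0.0, 0.0, 0.0, 1.0]]
```

View pics/top0.png

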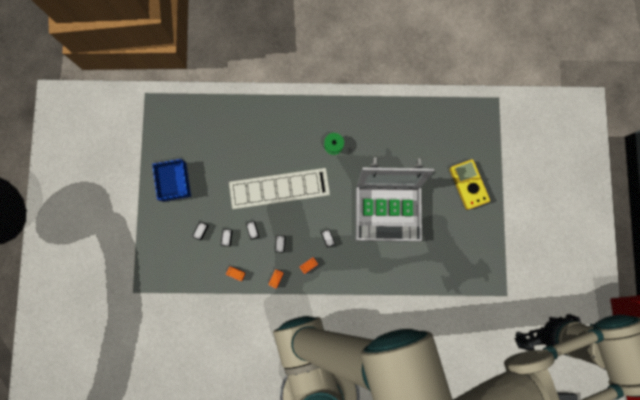

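View pics/side0.png

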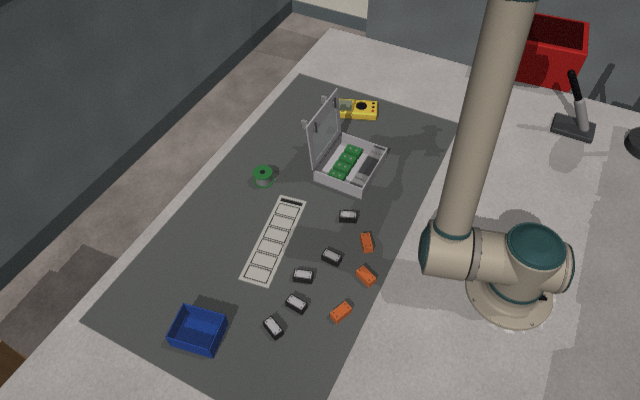

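The top view shows five black modules with silver tops, at about (201,231), (227,237), (253,230), (280,243) and (328,238), plus three orange decoys. The strip's bar end is at the right (322,182). The box is at about (390,205), with its cover upright. The side view agrees.

```bash
cat > h.py <<'E'
import cv2,numpy as np
from cell import env,get_image
def ray(d,uv,z):
    K,E=d["camera_matrix"],d["extrinsics"];R,t=E[:3,:3],E[:3,3];o=-R.T@t
    uv=np.atleast_2d(uv).astype(float)
    r=np.c_[uv,np.ones(len(uv))]@np.linalg.inv(K).T@R
    s=(z-o[2])/r[:,2]
    return (o+s[:,None]*r)[:,:2]
def proj(d,P):
    K,E=d["camera_matrix"],d["extrinsics"];c=np.atleast_2d(P)@E[:3,:3].T+E[:3,3];p=c@K.T
    return p[:,:2]/p[:,2:]
def rectify(d,z,x0,x1,y0,y1,s=1000):
    """ortho picture of plane z: row grows with -x, column with -y, s px per m"""
    c=np.array([[x1,y1],[x1,y0],[x0,y0],[x0,y1]]);p=proj(d,np.c_[c,np.full(4,z)]).astype(np.float32)
    w,h=int((y1-y0)*s),int((x1-x0)*s)
    H=cv2.getPerspectiveTransform(p,np.float32([[0,0],[w,0],[w,h],[0,h]]))
    return cv2.warpPerspective(d["frame"],H,(w,h),flags=cv2.INTER_CUBIC)
def blobs(d,z,thr,lo,hi,box=(.25,.72,-.2,.55)):
    x0,x1,y0,y1=box
    im=rectify(d,z,*box); m=((im.min(2)>thr)&(im.max(2).astype(int)-im.min(2)<45)).astype(np.uint8)
    out=[]
    for c in cv2.findContours(m,cv2.RETR_EXTERNAL,cv2.CHAIN_APPROX_NONE)[0]:
        a=cv2.contourArea(c)
        if lo<a<hi:
            (u,v),(w,h),_=cv2.minAreaRect(c); b=cv2.boxPoints(cv2.minAreaRect(c))
            e=max((b[1]-b[0],b[2]-b[1]),key=np.linalg.norm)
            yaw=np.degrees(np.arctan2(-e[0],-e[1])) # world: x=-row,y=-col
            out.append((x1-(v+.5)/1000,y1-(u+.5)/1000,(yaw+90)%180-90,max(w,h),min(w,h),a))
    return sorted(out,key=lambda r:r[1])
E
python3 - <<'E'
from h import *
np.set_printoptions(precision=4,suppress=True)
for n in("top","side"):
    d=get_image(n)
    print(n,"strip");print(np.array(blobs(d,0,120,12000,40000)))
    print("mods");print(np.array(blobs(d,.024,110,300,2500)))
d=get_image("top")
a=rectify(d,.045,.3,.65,-.4,-.0,1000); b=rectify(d,0,.35,.6,-.02,.36,1000)
im=np.full((600,400,3),0,np.uint8);im[:350,:400]=a;im[350:,:380]=b
im=np.hstack([im,np.zeros((600,400,3),np.uint8)])
s=get_image("side");c=s["frame"][85:205,290:400];im[:480,400:]=cv2.resize(c[:, :100],(400,480),interpolation=cv2.INTER_CUBIC)
cv2.imwrite("pics/c1.png",im[:,:,::-1])
E
```

```text
top strip
[[    0.6103     0.1314   -80.9849   305.8383    90.0991 26724.5   ]
 [    0.2715     0.171    -90.       740.9999    42.     29976.    ]]
mods
[[  0.6695  -0.161   89.076   77.119   11.305  737.5   ]
 [  0.458   -0.019   21.8015  45.4954  22.8405 863.5   ]
 [  0.439    0.1245   0.      45.      20.     802.    ]
 [  0.4794   0.2086  18.435   46.8017  23.0846 908.    ]
 [  0.4566   0.2851  -5.7106  46.5677  22.7864 910.    ]
 [  0.4755   0.3645 -24.7751  47.4234  22.9085 935.    ]]
side strip
[[    0.2715     0.124    -90.       646.9999    42.     25376.5   ]
 [    0.6123     0.1307   -80.9097   301.3274    84.9594 24861.    ]]
mods
[[  0.653   -0.1617 -56.5601  93.46     5.243  334.5   ]
 [  0.4599  -0.0192  21.8014  42.8956  20.6122 698.    ]
 [  0.4415   0.1235  -2.0454  42.4372  19.0593 643.    ]
 [  0.4811   0.2073  17.5256  43.2124  20.6777 781.    ]
 [  0.4581   0.2841  -5.1944  43.5477  20.0989 766.    ]
 [  0.4774   0.3634 -24.6235  44.3927  19.9237 781.    ]]
```

View pics/c1.png

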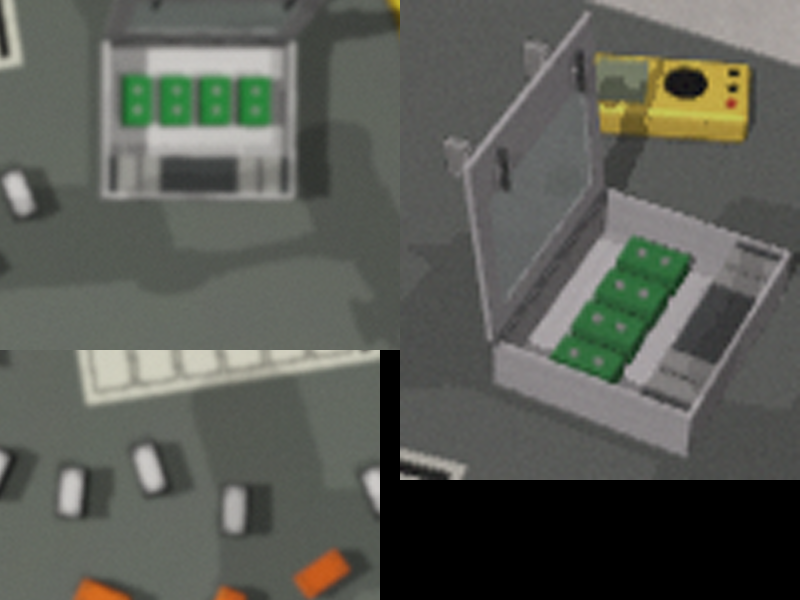

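Run:
```python
from h import *
np.set_printoptions(precision=4,suppress=True)
s=get_image("side");t=get_image("top")
print(ray(s,[[313.7,171],[362.5,188],[387.5,149.5]],.045))
# top via bright rim in rectified
a=rectify(t,.045,.4,.65,-.35,-.05,2000).min(2).astype(float); 
for x in (.48,.5,.52,.54,.56,.58):
    r=a[int((.65-x)*2000)];m=np.where(r>115)[0]; print(x,-.05-m[0]/2000,-.05-m[-1]/2000)
for y in (-.12,-.15,-.2,-.25,-.28):
    r=a[:,int((-.05-y)*2000)];m=np.where(r>115)[0]; print(y,.65-m[-1]/2000)
# lid free corner: ray for several z
for uv in ([337.5,88],[306.7,127]):
    print([(z,ray(s,[uv],z)[0].round(3).tolist()) for z in (.19,.2,.21,.215)])
# bar: check strip outlines in top rectified (dark lines along the strip axis)
for d in (t,s):
    im=rectify(d,0,.5,.72,-.05,.32,1000).min(2)
    c,th=np.array([.6112,.131]),np.radians(9.05)
    ys=np.arange(-.16,.16,.001);p=c+np.outer(ys,[-np.sin(th),np.cos(th)])
    v=cv2.remap(im,((.32-p[:,1])*1000).astype(np.float32)[None],((.72-p[:,0])*1000).astype(np.float32)[None],1)[0]
    print([ (round(ys[i],3),int(v[i])) for i in range(1,319) if v[i]<=v[i-1] and v[i]<v[i+1] and v[i]<160])
```

```text
[[ 0.6116 -0.1024]
 [ 0.4562 -0.1075]
 [ 0.4511 -0.2857]]
0.48 -0.101 -0.293
0.5 -0.101 -0.294
0.52 -0.1005 -0.2945
0.54 -0.101 -0.2955
0.56 -0.1005 -0.2955
0.58 -0.1005 -0.2955
-0.12 0.451
-0.15 0.453
-0.2 0.49350000000000005
-0.25 0.4505
-0.28 0.45
[(0.19, [0.641, -0.316]), (0.2, [0.636, -0.305]), (0.21, [0.631, -0.293]), (0.215, [0.628, -0.287])]
[(0.19, [0.642, -0.122]), (0.2, [0.637, -0.113]), (0.21, [0.631, -0.103]), (0.215, [0.629, -0.098])]
[(np.float64(-0.156), 95), (np.float64(-0.133), 39), (np.float64(-0.118), 156), (np.float64(-0.076), 145), (np.float64(-0.032), 146), (np.float64(0.011), 146), (np.float64(0.055), 138), (np.float64(0.099), 135), (np.float64(0.14), 156)]
[(np.float64(-0.154), 84), (np.float64(-0.134), 29), (np.float64(-0.119), 111), (np.float64(-0.107), 158), (np.float64(-0.1), 158), (np.float64(-0.09), 157), (np.float64(-0.082), 112), (np.float64(-0.076), 111), (np.float64(-0.069), 156), (np.float64(-0.063), 156), (np.float64(-0.058), 158), (np.float64(-0.053), 157), (np.float64(-0.045), 157), (np.float64(-0.038), 98), (np.float64(-0.031), 87), (np.float64(-0.022), 158), (np.float64(-0.018), 158), (np.float64(-0.015), 159), (np.float64(-0.007), 157), (np.float64(-0.005), 158), (np.float64(-0.003), 159), (np.float64(0.006), 127), (np.float64(0.012), 98), (np.float64(0.029), 157), (np.float64(0.035), 157), (np.float64(0.041), 158), (np.float64(0.043), 159), (np.float64(0.05), 102), (np.float64(0.056), 107), (np.float64(0.066), 156), (np.float64(0.069), 158), (np.float64(0.076), 156), (np.float64(0.078), 157), (np.float64(0.095), 99), (np.float64(0.101), 104), (np.float64(0.115), 157), (np.float64(0.117), 158), (np.float64(0.128), 155), (np.float64(0.132), 158), (np.float64(0.139), 101), (np.float64(0.155), 86), (np.float64(0.158), 86)]
```

```bash
cat > plan.py <<'E'
import sys,json,numpy as np
from cell import env
# groups of waypoints [x,y,z,yaw]; each group is one call, starting from the last pose of the previous
def plan(groups,start=None):
    s=env.state(); p=np.array(start or [*s["ee_pos"],s["tcp_rot"][2]],float)
    print("t",round(s["clock"],2),"start",p.round(4))
    for g in groups:
        c,n=np.cos(np.radians(p[3])),np.sin(np.radians(p[3])); b=p.copy()
        for w in g:
            w=np.array(w,float);d=w-b;dy=(d[3]+180)%360-180
            r=[(c*d[0]+n*d[1])/.2,(n*d[0]-c*d[1])/.2,-d[2]/.2,-dy/180]
            k=int(np.ceil(max(np.linalg.norm((w-p)[:3])/.0625,abs((w[3]-p[3]+180)%360-180)/10.7)))
            print("  tx %.4f ty %.4f tz %.4f az %.4f rows>=%d"%(*r,k),"!!" if max(map(abs,r))>1 else ""); p=w
        print("--")
E
python3 - <<'E'
from plan import *
plan([[[.228,-.528,.35,140]],[[.36,-.4,.35,180]],[[.52,-.25,.34,180]],[[.685,-.198,.32,180],[.685,-.198,.176,180]],
[[.629,-.198,.1815,180],[.5964,-.198,.1785,180],[.5658,-.198,.1673,180],[.5391,-.198,.1484,180],[.5182,-.198,.1233,180],[.5046,-.198,.0937,180]],
[[.499,-.198,.0615,180],[.499,-.198,.057,180]]],[.228,-.528,.205,23.367])
E
```

```text
t 0.4 start [ 0.228 -0.528  0.205 23.367]
  tx 0.0000 ty 0.0000 tz -0.7250 az -0.6480 rows>=11 
--
  tx -0.0942 ty 0.9145 tz -0.0000 az -0.2222 rows>=4 
--
  tx -0.8000 ty 0.7500 tz 0.0500 az -0.0000 rows>=4 
--
  tx -0.8250 ty 0.2600 tz 0.1000 az -0.0000 rows>=3 
  tx -0.8250 ty 0.2600 tz 0.8200 az -0.0000 rows>=3 
--
  tx 0.2800 ty -0.0000 tz -0.0275 az -0.0000 rows>=1 
  tx 0.4430 ty -0.0000 tz -0.0125 az -0.0000 rows>=1 
  tx 0.5960 ty -0.0000 tz 0.0435 az -0.0000 rows>=1 
  tx 0.7295 ty -0.0000 tz 0.1380 az -0.0000 rows>=1 
  tx 0.8340 ty -0.0000 tz 0.2635 az -0.0000 rows>=1 
  tx 0.9020 ty -0.0000 tz 0.4115 az -0.0000 rows>=1 
--
  tx 0.0280 ty -0.0000 tz 0.1610 az -0.0000 rows>=1 
  tx 0.0280 ty -0.0000 tz 0.1835 az -0.0000 rows>=1 
--
```

```bash
R='{"tz":-0.725,"az":-0.59,"jaw":1}'; python3 -m creep '[{"tz":-0.725,"az":-0.59,"jaw":1},{"tz":-0.725,"az":-0.59,"jaw":1},{"tz":-0.725,"az":-0.59,"jaw":1},{"tz":-0.725,"az":-0.59,"jaw":1},{"tz":-0.725,"az":-0.59,"jaw":1},{"tz":-0.725,"az":-0.59,"jaw":1},{"tz":-0.725,"az":-0.59,"jaw":1},{"tz":-0.725,"az":-0.59,"jaw":1},{"tz":-0.725,"az":-0.59,"jaw":1},{"tz":-0.725,"az":-0.59,"jaw":1}]' 40
python3 - <<'E'
from plan import *
plan([[[.36,-.4,.35,180]],[[.52,-.25,.34,180]],[[.685,-.198,.32,180],[.685,-.198,.176,180]]])
E
```

```text
t 0.4 start [ 0.228  -0.5278  0.2051 23.3624]
  tx 0.8593 ty -0.3249 tz -0.7245 az -0.8702 rows>=15 
--
  tx -0.8000 ty 0.7500 tz 0.0500 az -0.0000 rows>=4 
--
  tx -0.8250 ty 0.2600 tz 0.1000 az -0.0000 rows>=3 
  tx -0.8250 ty 0.2600 tz 0.8200 az -0.0000 rows>=3 
--invalid input at $[0]: expected keys tx, ty, tz, ax, ay, az, jaw
```

```bash
python3 -m creep '[{"tx":0,"ty":0,"tz":-0.725,"ax":0,"ay":0,"az":-0.59,"jaw":1},{"tx":0,"ty":0,"tz":-0.725,"ax":0,"ay":0,"az":-0.59,"jaw":1},{"tx":0,"ty":0,"tz":-0.725,"ax":0,"ay":0,"az":-0.59,"jaw":1},{"tx":0,"ty":0,"tz":-0.725,"ax":0,"ay":0,"az":-0.59,"jaw":1},{"tx":0,"ty":0,"tz":-0.725,"ax":0,"ay":0,"az":-0.59,"jaw":1},{"tx":0,"ty":0,"tz":-0.725,"ax":0,"ay":0,"az":-0.59,"jaw":1},{"tx":0,"ty":0,"tz":-0.725,"ax":0,"ay":0,"az":-0.59,"jaw":1},{"tx":0,"ty":0,"tz":-0.725,"ax":0,"ay":0,"az":-0.59,"jaw":1},{"tx":0,"ty":0,"tz":-0.725,"ax":0,"ay":0,"az":-0.59,"jaw":1},{"tx":0,"ty":0,"tz":-0.725,"ax":0,"ay":0,"az":-0.59,"jaw":1}]' 40
python3 - <<'E'
from plan import *
plan([[[.36,-.4,.35,180]],[[.52,-.25,.34,180]],[[.685,-.198,.32,180],[.685,-.198,.176,180]]])
E
```

```text
clock: 1.65
ee_pos: [0.228, -0.5278, 0.3502]
tcp_rot: [-180.0, 0.0, 129.9]
ft_force: [-0.1, 0.2, 0.5]
width: 0.0
finger_force: 0.0
t 1.65 start [  0.228   -0.5278   0.3502 129.885 ]
  tx 0.0671 ty 0.9162 tz 0.0011 az -0.2784 rows>=5 
--
  tx -0.8000 ty 0.7500 tz 0.0500 az -0.0000 rows>=4 
--
  tx -0.8250 ty 0.2600 tz 0.1000 az -0.0000 rows>=3 
  tx -0.8250 ty 0.2600 tz 0.8200 az -0.0000 rows>=3 
--
```

```bash
python3 -m creep '[{"tx":0.067,"ty":0.916,"tz":0,"ax":0,"ay":0,"az":-0.278,"jaw":1},{"tx":0.067,"ty":0.916,"tz":0,"ax":0,"ay":0,"az":-0.278,"jaw":1},{"tx":0.067,"ty":0.916,"tz":0,"ax":0,"ay":0,"az":-0.278,"jaw":1},{"tx":0.067,"ty":0.916,"tz":0,"ax":0,"ay":0,"az":-0.278,"jaw":1},{"tx":0.067,"ty":0.916,"tz":0,"ax":0,"ay":0,"az":-0.278,"jaw":1},{"tx":0.067,"ty":0.916,"tz":0,"ax":0,"ay":0,"az":-0.278,"jaw":1}]'
python3 -m creep '[{"tx":-0.8,"ty":0.75,"tz":0.05,"ax":0,"ay":0,"az":0,"jaw":1},{"tx":-0.8,"ty":0.75,"tz":0.05,"ax":0,"ay":0,"az":0,"jaw":1},{"tx":-0.8,"ty":0.75,"tz":0.05,"ax":0,"ay":0,"az":0,"jaw":1},{"tx":-0.8,"ty":0.75,"tz":0.05,"ax":0,"ay":0,"az":0,"jaw":1},{"tx":-0.8,"ty":0.75,"tz":0.05,"ax":0,"ay":0,"az":0,"jaw":1}]'
python3 -m creep '[{"tx":-0.825,"ty":0.26,"tz":0.1,"ax":0,"ay":0,"az":0,"jaw":1},{"tx":-0.825,"ty":0.26,"tz":0.1,"ax":0,"ay":0,"az":0,"jaw":1},{"tx":-0.825,"ty":0.26,"tz":0.1,"ax":0,"ay":0,"az":0,"jaw":1},{"tx":-0.825,"ty":0.26,"tz":0.1,"ax":0,"ay":0,"az":0,"jaw":1},{"tx":-0.825,"ty":0.26,"tz":0.5,"ax":0,"ay":0,"az":0,"jaw":1},{"tx":-0.825,"ty":0.26,"tz":0.82,"ax":0,"ay":0,"az":0,"jaw":1},{"tx":-0.825,"ty":0.26,"tz":0.82,"ax":0,"ay":0,"az":0,"jaw":1},{"tx":-0.825,"ty":0.26,"tz":0.82,"ax":0,"ay":0,"az":0,"jaw":1}]'
python3 - <<'E'
from plan import *
from h import *
plan([[[.629,-.198,.1815,180],[.5964,-.198,.1785,180],[.5658,-.198,.1673,180],[.5391,-.198,.1484,180],[.5182,-.198,.1233,180],[.5046,-.198,.0937,180]]])
cv2.imwrite("pics/s2.png",get_image("side")["frame"][40:280,220:520,::-1])
E
```

```text
clock: 2.4
ee_pos: [0.3609, -0.4006, 0.3503]
tcp_rot: [-180.0, 0.0, 179.6]
ft_force: [0.8, -0.5, 0.6]
width: -0.0003
finger_force: 0.0
clock: 3.02
ee_pos: [0.523, -0.2504, 0.3396]
tcp_rot: [180.0, -0.0, 179.7]
ft_force: [-0.4, -0.7, -0.0]
width: -0.0001
finger_force: 0.0
clock: 4.03
ee_pos: [0.6844, -0.2024, 0.1748]
tcp_rot: [180.0, -0.3, 179.4]
ft_force: [0.3, -0.1, 0.0]
width: -0.0001
finger_force: 0.0
t 4.03 start [ 6.844000e-01 -2.024000e-01  1.748000e-01  1.794475e+02]
  tx 0.2774 ty 0.0196 tz -0.0336 az -0.0031 rows>=1 
  tx 0.4404 ty 0.0180 tz -0.0186 az -0.0031 rows>=1 
  tx 0.5934 ty 0.0165 tz 0.0374 az -0.0031 rows>=1 
  tx 0.7269 ty 0.0152 tz 0.1319 az -0.0031 rows>=1 
  tx 0.8314 ty 0.0142 tz 0.2574 az -0.0031 rows>=1 
  tx 0.8994 ty 0.0136 tz 0.4054 az -0.0031 rows>=1 
--
```

View pics/s2.png

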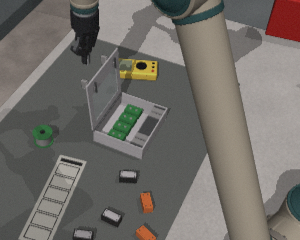

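The closed gripper is behind the upright cover, at crop (85,55), and clear of it. Next I push the cover down.

```bash
python3 -m creep '[{"tx":0.1,"ty":0.02,"tz":0,"ax":0,"ay":0,"az":0,"jaw":1},{"tx":0.19,"ty":0.02,"tz":-0.03,"ax":0,"ay":0,"az":0,"jaw":1},{"tx":0.28,"ty":0.02,"tz":-0.034,"ax":0,"ay":0,"az":0,"jaw":1},{"tx":0.36,"ty":0.02,"tz":-0.03,"ax":0,"ay":0,"az":0,"jaw":1},{"tx":0.44,"ty":0.02,"tz":-0.018,"ax":0,"ay":0,"az":0,"jaw":1},{"tx":0.52,"ty":0.02,"tz":0.005,"ax":0,"ay":0,"az":0,"jaw":1},{"tx":0.593,"ty":0.02,"tz":0.037,"ax":0,"ay":0,"az":0,"jaw":1},{"tx":0.66,"ty":0.02,"tz":0.08,"ax":0,"ay":0,"az":0,"jaw":1},{"tx":0.727,"ty":0.02,"tz":0.132,"ax":0,"ay":0,"az":0,"jaw":1},{"tx":0.727,"ty":0.02,"tz":0.132,"ax":0,"ay":0,"az":0,"jaw":1}]'
python3 -m creep '[{"tx":0.055,"ty":0,"tz":0.06,"ax":0,"ay":0,"az":0,"jaw":1},{"tx":0.105,"ty":0,"tz":0.125,"ax":0,"ay":0,"az":0,"jaw":1},{"tx":0.145,"ty":0,"tz":0.2,"ax":0,"ay":0,"az":0,"jaw":1},{"tx":0.173,"ty":0,"tz":0.274,"ax":0,"ay":0,"az":0,"jaw":1},{"tx":0.19,"ty":0,"tz":0.355,"ax":0,"ay":0,"az":0,"jaw":1},{"tx":0.2,"ty":0,"tz":0.42,"ax":0,"ay":0,"az":0,"jaw":1},{"tx":0.2,"ty":0,"tz":0.445,"ax":0,"ay":0,"az":0,"jaw":1},{"tx":0.2,"ty":0,"tz":0.46,"ax":0,"ay":0,"az":0,"jaw":1},{"tx":0.2,"ty":0,"tz":0.46,"ax":0,"ay":0,"az":0,"jaw":1}]'
python3 - <<'E'
from h import *
cv2.imwrite("pics/s3.png",cv2.resize(get_image("side")["frame"][60:220,270:430,::-1],None,fx=3,fy=3,interpolation=cv2.INTER_CUBIC))
E
```

```text
clock: 5.32
ee_pos: [0.5408, -0.1965, 0.1512]
tcp_rot: [-179.9, 0.1, 179.5]
ft_force: [0.0, 0.0, -0.4]
width: -0.0001
finger_force: 0.0
clock: 6.45
ee_pos: [0.5022, -0.196, 0.0581]
tcp_rot: [-180.0, 0.0, 179.6]
ft_force: [-0.2, -0.2, 0.5]
width: 0.0002
finger_force: 0.0
```

View pics/s3.png

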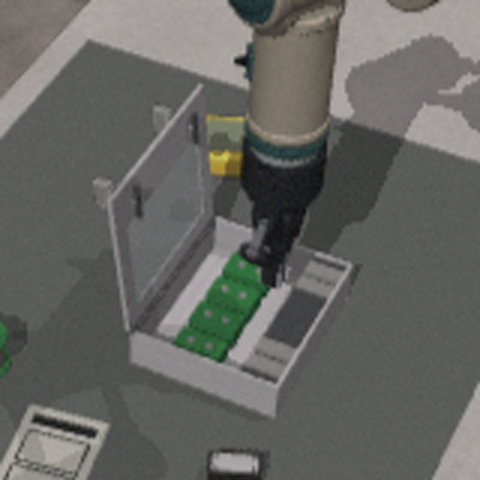

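The cover did not move: its free corners are still at side pixels (307,128) and (337,89), and the gripper now hangs in front of it over the open box. I'll go back over and repeat with short monitored pushes.

```bash
python3 -m creep '[{"tx":0,"ty":0,"tz":-0.4,"ax":0,"ay":0,"az":0,"jaw":1},{"tx":0,"ty":0,"tz":-0.7,"ax":0,"ay":0,"az":0,"jaw":1},{"tx":0,"ty":0,"tz":-1,"ax":0,"ay":0,"az":0,"jaw":1},{"tx":0,"ty":0,"tz":-1,"ax":0,"ay":0,"az":0,"jaw":1},{"tx":0,"ty":0,"tz":-1,"ax":0,"ay":0,"az":0,"jaw":1}]'
python3 -m creep '[{"tx":0,"ty":0,"tz":-0.4,"ax":0,"ay":0,"az":0,"jaw":1},{"tx":0,"ty":0,"tz":-0.4,"ax":0,"ay":0,"az":0,"jaw":1},{"tx":-0.4,"ty":0,"tz":-0.4,"ax":0,"ay":0,"az":0,"jaw":1},{"tx":-0.7,"ty":0,"tz":-0.4,"ax":0,"ay":0,"az":0,"jaw":1},{"tx":-0.95,"ty":0,"tz":-0.4,"ax":0,"ay":0,"az":0,"jaw":1},{"tx":-0.95,"ty":0,"tz":-0.4,"ax":0,"ay":0,"az":0,"jaw":1},{"tx":-0.95,"ty":0,"tz":-0.1,"ax":0,"ay":0,"az":0,"jaw":1},{"tx":-0.95,"ty":0,"tz":0.2,"ax":0,"ay":0,"az":0,"jaw":1},{"tx":-0.95,"ty":0,"tz":0.47,"ax":0,"ay":0,"az":0,"jaw":1},{"tx":-0.95,"ty":0,"tz":0.47,"ax":0,"ay":0,"az":0,"jaw":1}]'
python3 -m creep '[{"tx":0.06,"ty":0,"tz":0,"ax":0,"ay":0,"az":0,"jaw":1},{"tx":0.12,"ty":0,"tz":0,"ax":0,"ay":0,"az":0,"jaw":1},{"tx":0.18,"ty":0,"tz":0,"ax":0,"ay":0,"az":0,"jaw":1},{"tx":0.22,"ty":0,"tz":0,"ax":0,"ay":0,"az":0,"jaw":1}]'
python3 -m creep '[{"tx":0.04,"ty":0,"tz":0,"ax":0,"ay":0,"az":0,"jaw":1},{"tx":0.08,"ty":0,"tz":0,"ax":0,"ay":0,"az":0,"jaw":1},{"tx":0.12,"ty":0,"tz":0,"ax":0,"ay":0,"az":0,"jaw":1}]'
python3 - <<'E'
from h import *
a=cv2.resize(get_image("side")["frame"][60:200,270:410,::-1],None,fx=3,fy=3,interpolation=cv2.INTER_CUBIC)
b=cv2.resize(get_image("top")["frame"][110:250,330:450,::-1],None,fx=3,fy=3,interpolation=cv2.INTER_CUBIC)
cv2.imwrite("pics/s4.png",np.hstack([a,b]))
E
```

```text
clock: 7.12
ee_pos: [0.502, -0.1959, 0.2585]
tcp_rot: [-179.9, 0.1, 179.6]
ft_force: [-0.5, -0.2, -0.2]
width: -0.0002
finger_force: 0.0
clock: 8.38
ee_pos: [0.6863, -0.1954, 0.1568]
tcp_rot: [179.7, -0.8, 179.6]
ft_force: [0.6, 0.5, -0.1]
width: -0.0
finger_force: 0.0
clock: 8.88
ee_pos: [0.6471, -0.1971, 0.1654]
tcp_rot: [-179.9, 0.1, 179.6]
ft_force: [-0.4, -0.5, -0.2]
width: -0.0003
finger_force: 0.0
clock: 9.25
ee_pos: [0.624, -0.1969, 0.1642]
tcp_rot: [-180.0, 0.1, 179.6]
ft_force: [2.9, -0.5, 2.2]
width: -0.0002
finger_force: 1.4
```

View pics/s4.png

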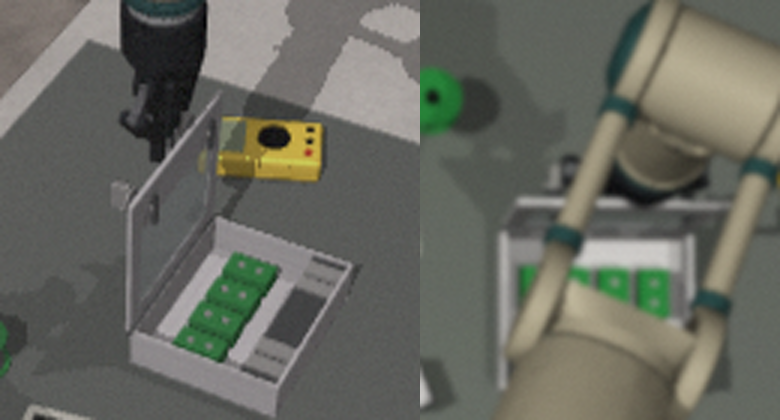

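Contact is real this time: 2.9 N, with the cover about vertical and moving with the finger. I'll continue slowly along the arc.

```bash
python3 -m creep '[{"tx":0.026,"ty":0,"tz":-0.005,"ax":0,"ay":0,"az":0,"jaw":1},{"tx":0.052,"ty":0,"tz":-0.008,"ax":0,"ay":0,"az":0,"jaw":1},{"tx":0.085,"ty":0,"tz":-0.004,"ax":0,"ay":0,"az":0,"jaw":1},{"tx":0.118,"ty":0,"tz":0.002,"ax":0,"ay":0,"az":0,"jaw":1},{"tx":0.155,"ty":0,"tz":0.01,"ax":0,"ay":0,"az":0,"jaw":1},{"tx":0.192,"ty":0,"tz":0.022,"ax":0,"ay":0,"az":0,"jaw":1}]'
python3 -m creep '[{"tx":0.03,"ty":0,"tz":0.013,"ax":0,"ay":0,"az":0,"jaw":1},{"tx":0.061,"ty":0,"tz":0.027,"ax":0,"ay":0,"az":0,"jaw":1},{"tx":0.095,"ty":0,"tz":0.046,"ax":0,"ay":0,"az":0,"jaw":1},{"tx":0.127,"ty":0,"tz":0.067,"ax":0,"ay":0,"az":0,"jaw":1},{"tx":0.154,"ty":0,"tz":0.088,"ax":0,"ay":0,"az":0,"jaw":1},{"tx":0.179,"ty":0,"tz":0.11,"ax":0,"ay":0,"az":0,"jaw":1}]'
python3 - <<'E'
from h import *
from plan import plan
a=cv2.resize(get_image("side")["frame"][60:200,270:410,::-1],None,fx=3,fy=3,interpolation=cv2.INTER_CUBIC)
cv2.imwrite("pics/s5.png",a)
plan([[[.5312,-.197,.116,180],[.5239,-.197,.1023,180],[.519,-.197,.09,180],[.5158,-.197,.0768,180],[.514,-.197,.0615,180],[.514,-.197,.057,180]]])
E
```

```text
clock: 10.1
ee_pos: [0.5848, -0.1964, 0.1598]
tcp_rot: [-180.0, 0.0, 179.6]
ft_force: [1.7, -0.2, 1.8]
width: -0.0
finger_force: 1.1
clock: 10.85
ee_pos: [0.549, -0.1961, 0.137]
tcp_rot: [180.0, -0.0, 179.6]
ft_force: [0.3, 0.8, 2.3]
width: 0.0001
finger_force: 0.9
t 10.9 start [ 5.479000e-01 -1.959000e-01  1.363000e-01  1.796058e+02]
  tx 0.0833 ty -0.0059 tz 0.1016 az -0.0022 rows>=1 
  tx 0.1198 ty -0.0061 tz 0.1701 az -0.0022 rows>=1 
  tx 0.1443 ty -0.0063 tz 0.2316 az -0.0022 rows>=1 
  tx 0.1603 ty -0.0064 tz 0.2976 az -0.0022 rows>=1 
  tx 0.1693 ty -0.0065 tz 0.3741 az -0.0022 rows>=1 
  tx 0.1693 ty -0.0065 tz 0.3966 az -0.0022 rows>=1 
--
```

View pics/s5.png

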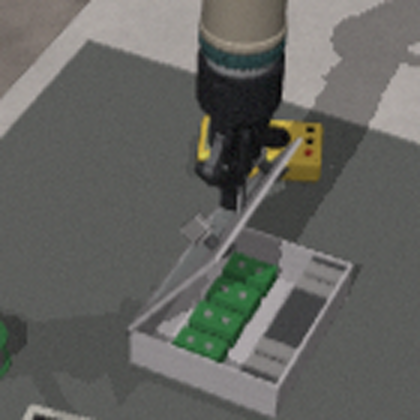

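The cover is now at about 45°, with its free edge running from crop (215,262) to (300,142), and the finger is still on it.

```bash
python3 -m creep '[{"tx":0.042,"ty":0,"tz":0.05,"ax":0,"ay":0,"az":0,"jaw":1},{"tx":0.083,"ty":0,"tz":0.1,"ax":0,"ay":0,"az":0,"jaw":1},{"tx":0.102,"ty":0,"tz":0.135,"ax":0,"ay":0,"az":0,"jaw":1},{"tx":0.12,"ty":0,"tz":0.17,"ax":0,"ay":0,"az":0,"jaw":1},{"tx":0.133,"ty":0,"tz":0.2,"ax":0,"ay":0,"az":0,"jaw":1},{"tx":0.144,"ty":0,"tz":0.232,"ax":0,"ay":0,"az":0,"jaw":1},{"tx":0.153,"ty":0,"tz":0.265,"ax":0,"ay":0,"az":0,"jaw":1},{"tx":0.16,"ty":0,"tz":0.298,"ax":0,"ay":0,"az":0,"jaw":1}]'
python3 -m creep '[{"tx":0.005,"ty":0,"tz":0.035,"ax":0,"ay":0,"az":0,"jaw":1},{"tx":0.01,"ty":0,"tz":0.07,"ax":0,"ay":0,"az":0,"jaw":1},{"tx":0.01,"ty":0,"tz":0.085,"ax":0,"ay":0,"az":0,"jaw":1},{"tx":0.01,"ty":0,"tz":0.1,"ax":0,"ay":0,"az":0,"jaw":1},{"tx":0.01,"ty":0,"tz":0.11,"ax":0,"ay":0,"az":0,"jaw":1},{"tx":0.01,"ty":0,"tz":0.11,"ax":0,"ay":0,"az":0,"jaw":1},{"tx":0.01,"ty":0,"tz":0.11,"ax":0,"ay":0,"az":0,"jaw":1}]'
```

```text
clock: 11.9
ee_pos: [0.5175, -0.196, 0.0773]
tcp_rot: [-180.0, 0.0, 179.6]
ft_force: [0.7, 0.3, 1.3]
width: 0.0003
finger_force: 0.6
clock: 12.78
ee_pos: [0.5157, -0.1959, 0.0558]
tcp_rot: [-180.0, 0.0, 179.6]
ft_force: [-0.8, 0.5, -0.7]
width: -0.0001
finger_force: 0.0
```

Run:
```python
from h import *
a=cv2.resize(get_image("side")["frame"][60:200,270:410,::-1],None,fx=4,fy=4,interpolation=cv2.INTER_CUBIC)
cv2.imwrite("pics/s6.png",a)
```

```text
(no output)
```

View pics/s6.png

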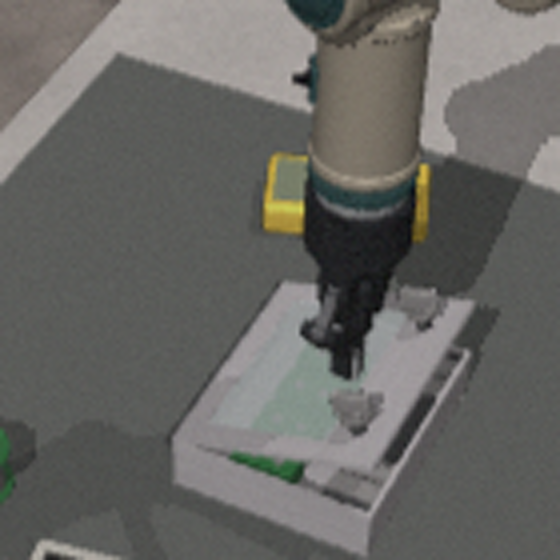

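The cover is still about 10–15° open, and the finger slipped through the clear pane. I have to push on the solid front frame, so I'll lift, shift 42 mm toward the front and press there.

```bash
python3 -m creep '[{"tx":0,"ty":0,"tz":-0.15,"ax":0,"ay":0,"az":0,"jaw":1},{"tx":0,"ty":0,"tz":-0.3,"ax":0,"ay":0,"az":0,"jaw":1},{"tx":0,"ty":0,"tz":-0.42,"ax":0,"ay":0,"az":0,"jaw":1},{"tx":0.1,"ty":0,"tz":-0.42,"ax":0,"ay":0,"az":0,"jaw":1},{"tx":0.21,"ty":0,"tz":-0.42,"ax":0,"ay":0,"az":0,"jaw":1},{"tx":0.21,"ty":0,"tz":-0.35,"ax":0,"ay":0,"az":0,"jaw":1},{"tx":0.21,"ty":0,"tz":-0.28,"ax":0,"ay":0,"az":0,"jaw":1},{"tx":0.21,"ty":0,"tz":-0.2,"ax":0,"ay":0,"az":0,"jaw":1}]'
python3 -m creep '[{"tx":0,"ty":0,"tz":0.04,"ax":0,"ay":0,"az":0,"jaw":1},{"tx":0,"ty":0,"tz":0.08,"ax":0,"ay":0,"az":0,"jaw":1},{"tx":0,"ty":0,"tz":0.11,"ax":0,"ay":0,"az":0,"jaw":1},{"tx":0,"ty":0,"tz":0.14,"ax":0,"ay":0,"az":0,"jaw":1}]'
python3 -m creep '[{"tx":0,"ty":0,"tz":0.02,"ax":0,"ay":0,"az":0,"jaw":1},{"tx":0,"ty":0,"tz":0.035,"ax":0,"ay":0,"az":0,"jaw":1},{"tx":0,"ty":0,"tz":0.045,"ax":0,"ay":0,"az":0,"jaw":1},{"tx":0,"ty":0,"tz":0.045,"ax":0,"ay":0,"az":0,"jaw":1}]'
```

```text
clock: 13.82
ee_pos: [0.4742, -0.1957, 0.0945]
tcp_rot: [180.0, 0.0, 179.6]
ft_force: [-0.3, 0.4, -0.6]
width: -0.0002
finger_force: 0.0
clock: 14.32
ee_pos: [0.4738, -0.1958, 0.0676]
tcp_rot: [-180.0, 0.0, 179.6]
ft_force: [0.4, -0.0, 0.8]
width: -0.0002
finger_force: 0.2
clock: 14.82
ee_pos: [0.4736, -0.1957, 0.0588]
tcp_rot: [-180.0, 0.0, 179.6]
ft_force: [-0.7, -0.2, 0.0]
width: 0.0002
finger_force: 0.0
```

Run:
```python
from h import *
a=cv2.resize(get_image("side")["frame"][60:200,270:410,::-1],None,fx=4,fy=4,interpolation=cv2.INTER_CUBIC)
cv2.imwrite("pics/s7.png",a)
```

```text
(no output)
```

View pics/s7.png

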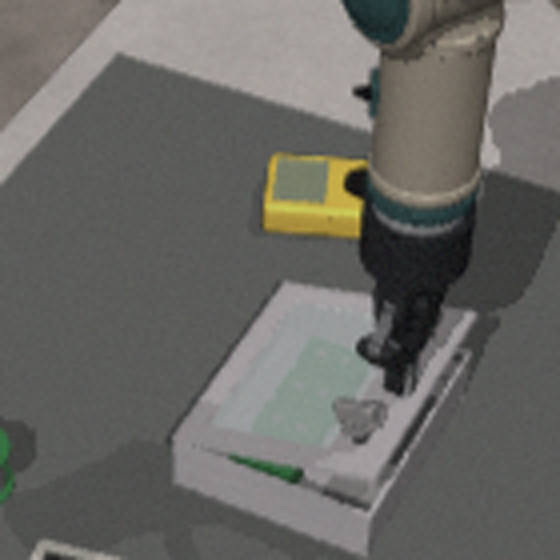

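Run:
```python
from h import *
d=get_image("side")
def px(u,v): return [270+u/4,60+v/4]
for ang in (0,3,6,9,12,16):
    a=np.radians(ang)
    P=[[.613-.165*np.cos(a)+z*np.sin(a),y,.0455+.165*np.sin(a)+z*np.cos(a)] for y in(-.103,-.293) for z in (0,.005)]
    p=proj(d,P); print(ang,((p-[270,60])*4).round(0).tolist())
print(((proj(d,[[.453,-.103,.045],[.453,-.293,.045],[.453,-.103,0],[.4736,-.1957,.0478],[.4736,-.1957,.0505],[.4736,-.1957,.07]])-[270,60])*4).round())
```

```text
0 [[378.0, 520.0], [378.0, 515.0], [477.0, 353.0], [478.0, 348.0]]
3 [[379.0, 512.0], [379.0, 507.0], [478.0, 345.0], [479.0, 340.0]]
6 [[379.0, 504.0], [378.0, 499.0], [479.0, 336.0], [479.0, 331.0]]
9 [[378.0, 495.0], [377.0, 490.0], [479.0, 328.0], [478.0, 323.0]]
12 [[377.0, 486.0], [376.0, 481.0], [478.0, 319.0], [477.0, 314.0]]
16 [[374.0, 474.0], [373.0, 469.0], [476.0, 307.0], [475.0, 302.0]]
[[372. 518.]
 [471. 351.]
 [367. 558.]
 [397. 422.]
 [397. 419.]
 [399. 401.]]
```

Projecting the reported fingertip into the side view puts it about 30 mm lower than the tip I can see. The cover is at about 12° and the visible tip sits right on it. So the tip seems to be higher than I assumed, and I'll test by pressing on gently.

```bash
python3 -m creep '[{"tx":0,"ty":0,"tz":0.02,"ax":0,"ay":0,"az":0,"jaw":1},{"tx":0,"ty":0,"tz":0.04,"ax":0,"ay":0,"az":0,"jaw":1},{"tx":0,"ty":0,"tz":0.06,"ax":0,"ay":0,"az":0,"jaw":1},{"tx":0,"ty":0,"tz":0.075,"ax":0,"ay":0,"az":0,"jaw":1}]'
python3 - <<'E'
from h import *
s=env.state();P=s["ee_pos"];d=get_image("side");t=get_image("top")
a=cv2.resize(d["frame"][60:200,270:410,::-1],None,fx=4,fy=4,interpolation=cv2.INTER_CUBIC)
print(P,s["ft_force"],((proj(d,[P,P-[0,0,.011]])-[270,60])*4).round(), proj(t,[P]).round())
cv2.imwrite("pics/s8.png",a)
E
```

```text
clock: 15.42
ee_pos: [0.4734, -0.1955, 0.0434]
tcp_rot: [180.0, -0.0, 179.6]
ft_force: [-0.5, -0.3, 0.9]
width: 0.0003
finger_force: 0.3
[ 0.47338694 -0.1955405   0.04338199] [-0.49671847 -0.3103119   0.924168  ] [[397. 426.]
 [395. 436.]] [[388. 233.]]
```

View pics/s8.png

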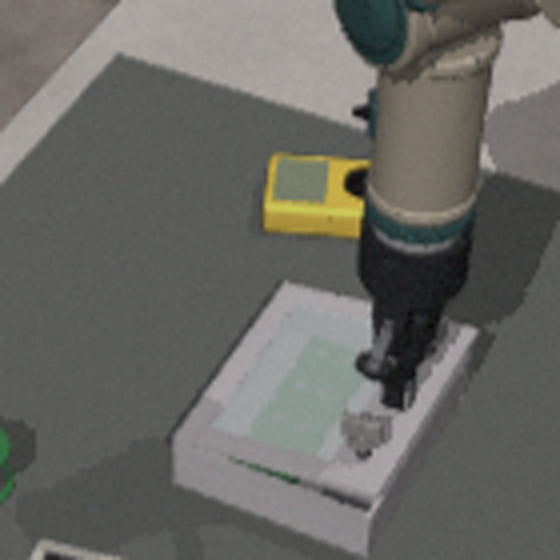

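```bash
python3 -m creep '[{"tx":0,"ty":0,"tz":0.02,"ax":0,"ay":0,"az":0,"jaw":1},{"tx":0,"ty":0,"tz":0.04,"ax":0,"ay":0,"az":0,"jaw":1},{"tx":0,"ty":0,"tz":0.055,"ax":0,"ay":0,"az":0,"jaw":1},{"tx":0,"ty":0,"tz":0.065,"ax":0,"ay":0,"az":0,"jaw":1}]'
python3 -m creep '[{"tx":0,"ty":0,"tz":0.01,"ax":0,"ay":0,"az":0,"jaw":1},{"tx":0,"ty":0,"tz":0.015,"ax":0,"ay":0,"az":0,"jaw":1},{"tx":0,"ty":0,"tz":0.02,"ax":0,"ay":0,"az":0,"jaw":1}]'
python3 -m creep '[{"tx":0,"ty":0,"tz":0.01,"ax":0,"ay":0,"az":0,"jaw":1},{"tx":0,"ty":0,"tz":0.015,"ax":0,"ay":0,"az":0,"jaw":1},{"tx":0,"ty":0,"tz":0.015,"ax":0,"ay":0,"az":0,"jaw":1}]'
```

```text
clock: 16.02
ee_pos: [0.4735, -0.1956, 0.0305]
tcp_rot: [180.0, -0.0, 179.6]
ft_force: [0.1, -0.7, 0.7]
width: 0.0001
finger_force: 0.3
clock: 16.4
ee_pos: [0.4735, -0.1956, 0.0268]
tcp_rot: [-180.0, 0.0, 179.6]
ft_force: [0.1, 0.5, 0.6]
width: 0.0001
finger_force: 0.3
clock: 16.77
ee_pos: [0.4736, -0.1957, 0.0244]
tcp_rot: [-180.0, 0.0, 179.6]
ft_force: [-1.1, 0.6, 5.4]
width: 0.0002
finger_force: 2.7
```

```bash
python3 -m creep '[{"tx":0,"ty":0,"tz":0.007,"ax":0,"ay":0,"az":0,"jaw":1},{"tx":0,"ty":0,"tz":0.014,"ax":0,"ay":0,"az":0,"jaw":1},{"tx":0,"ty":0,"tz":0.014,"ax":0,"ay":0,"az":0,"jaw":1}]'
python3 - <<'E'
from h import *
d=get_image("side")
a=cv2.resize(d["frame"][60:200,270:410,::-1],None,fx=4,fy=4,interpolation=cv2.INTER_CUBIC)
cv2.imwrite("pics/s9.png",a)
print(env.state()["q"].round(2))
E
```

```text
clock: 17.15
ee_pos: [0.4737, -0.1958, 0.0241]
tcp_rot: [-179.9, 0.1, 179.6]
ft_force: [-5.2, 2.3, 24.1]
width: -0.0
finger_force: 12.3
[-3.0220e+01  2.0320e+01  1.0880e+02 -2.0000e-02  5.0790e+01 -1.1983e+02]
```

View pics/s9.png

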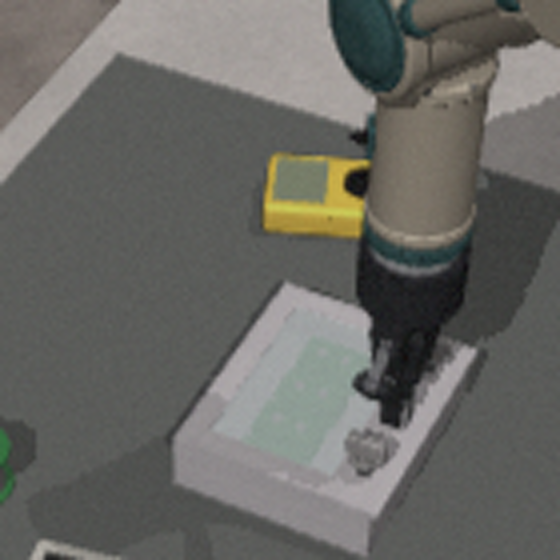

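The cover is shut, with 24 N on it. I'll calibrate the tip offset from this contact.

```bash
python3 -m creep '[{"tx":0,"ty":0,"tz":-0.2,"ax":0,"ay":0,"az":0,"jaw":1},{"tx":0,"ty":0,"tz":-0.5,"ax":0,"ay":0,"az":0,"jaw":1},{"tx":0,"ty":0,"tz":-0.6,"ax":0,"ay":0,"az":0,"jaw":1},{"tx":0,"ty":0,"tz":-0.6,"ax":0,"ay":0,"az":0,"jaw":1}]'
python3 - <<'E'
from h import *
d=get_image("side");t=get_image("top");P=env.state()["ee_pos"]
print(ray(d,[[368.75,166.25]],.052))
print(P,proj(d,[P-[0,0,.011],P+[0,0,.026]]),proj(t,[P-[0,0,.011],P+[0,0,.026]]))
a=cv2.resize(d["frame"][60:200,300:400,::-1],None,fx=4,fy=4,interpolation=cv2.INTER_CUBIC)
b=cv2.resize(t["frame"][150:290,340:440,::-1],None,fx=4,fy=4,interpolation=cv2.INTER_CUBIC)
cv2.imwrite("pics/s10.png",np.hstack([a,b]))
E
```

```text
clock: 17.7
ee_pos: [0.4749, -0.1963, 0.1427]
tcp_rot: [-179.9, 0.2, 179.6]
ft_force: [-0.5, 0.4, 0.2]
width: 0.0001
finger_force: 0.0
[[ 0.47219018 -0.1880908 ]]
[ 0.47289911 -0.19524978  0.14003365] [[371.66672648 145.95831033]
 [372.78144696 136.40888183]] [[392.26791623 230.83248887]
 [394.46435389 229.87098009]]
```

View pics/s10.png

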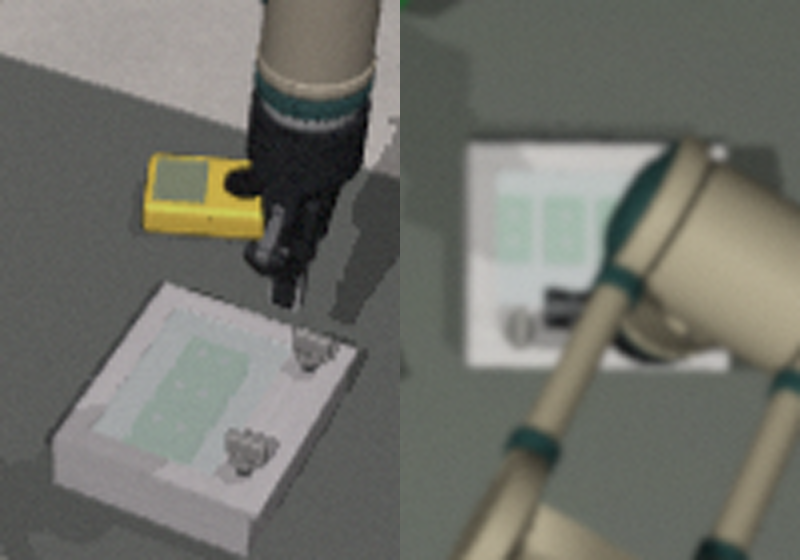

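Run:
```python
from h import *
d=get_image("side");t=get_image("top")
print("wings side",ray(d,[[362.3,170.2],[378.7,145.2]],.0755))
print("wing0 top",ray(t,[[340+120/4.,150+325/4.]],.0755))
# cover edges from top at z=.0505
a=rectify(t,.0505,.4,.66,-.35,-.05,2000).min(2).astype(float)
for x in (.47,.49,.52,.55,.58,.6):
    r=a[int((.66-x)*2000)];m=np.where(r>125)[0]; print(x,-.05-m[0]/2000,-.05-m[-1]/2000)
for y in (-.115,-.13,-.15):
    r=a[:,int((-.05-y)*2000)];m=np.where(r>125)[0]; print(y,.66-m[0]/2000,.66-m[-1]/2000)
# side view wing pixels
im=cv2.resize(d["frame"][130:190,345:395,::-1],None,fx=8,fy=8,interpolation=cv2.INTER_CUBIC)
for P in [[.474,-.138,.0755],[.474,-.258,.0755]]:
    for o in ([0,0,0],[.015,0,.009],[-.015,0,.009],[.015,0,-.009],[-.015,0,-.009]):
        u,v=proj(d,[np.array(P)+o])[0]; cv2.circle(im,(int((u-345+.5)*8),int((v-130+.5)*8)),2,(0,0,255),-1)
cv2.imwrite("pics/s11.png",im)
```

```text
wings side [[ 0.47534112 -0.14411648]
 [ 0.47297984 -0.26048281]]
wing0 top [[ 0.47489755 -0.13949651]]
0.47 -0.101 -0.3455
0.49 -0.1015 -0.3495
0.52 -0.1015 -0.3495
0.55 -0.10250000000000001 -0.3055
0.58 -0.10250000000000001 -0.2595
0.6 -0.10250000000000001 -0.2355
-0.115 0.6115 0.44600000000000006
-0.13 0.612 0.44600000000000006
-0.15 0.6135 0.4455
```

View pics/s11.png

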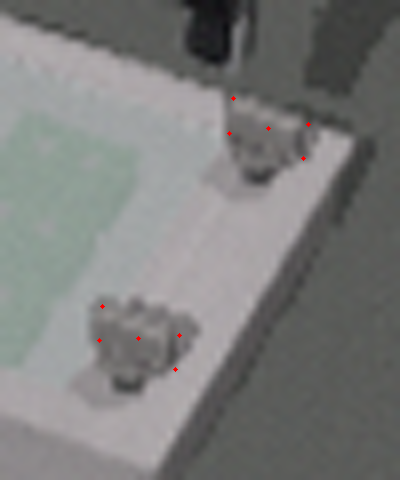

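The projected wing points land on the wings: wing 0 reads about 1 px to the right and wing 1 is spot on. The released studs are at about (.474,-.140) and (.474,-.258). I'll grip stud 0 first.

```bash
python3 -m creep '[{"tx":0,"ty":0.14,"tz":0,"ax":0,"ay":0,"az":0,"jaw":0.6},{"tx":0,"ty":0.278,"tz":0.1,"ax":0,"ay":0,"az":0,"jaw":0.6},{"tx":0,"ty":0.278,"tz":0.25,"ax":0,"ay":0,"az":0,"jaw":0.6},{"tx":0,"ty":0.278,"tz":0.37,"ax":0,"ay":0,"az":0,"jaw":0.6},{"tx":0,"ty":0.278,"tz":0.485,"ax":0,"ay":0,"az":0,"jaw":0.6},{"tx":0,"ty":0.278,"tz":0.485,"ax":0,"ay":0,"az":0,"jaw":0.6}]' 40
python3 -m creep '[{"tx":0,"ty":0,"tz":0,"ax":0,"ay":0,"az":0,"jaw":0.8},{"tx":0,"ty":0,"tz":0,"ax":0,"ay":0,"az":0,"jaw":0.85},{"tx":0,"ty":0,"tz":0,"ax":0,"ay":0,"az":0,"jaw":1},{"tx":0,"ty":0,"tz":0,"ax":0,"ay":0,"az":0,"jaw":1},{"tx":0,"ty":0,"tz":0,"ax":0,"ay":0,"az":0,"jaw":1}]' 40
```

```text
clock: 18.65
ee_pos: [0.4715, -0.1389, 0.0413]
tcp_rot: [179.8, -0.4, 179.6]
ft_force: [-0.5, -0.7, 1.3]
width: 0.034
finger_force: 0.0
clock: 19.27
ee_pos: [0.4746, -0.1401, 0.0445]
tcp_rot: [-180.0, 0.1, 179.6]
ft_force: [1.5, 0.5, 2.0]
width: 0.0075
finger_force: 44.1
```

```bash
python3 -m creep '[{"tx":0,"ty":0,"tz":0.02,"ax":0,"ay":0,"az":0,"jaw":1},{"tx":0,"ty":0,"tz":0.04,"ax":0,"ay":0,"az":0,"jaw":1},{"tx":0,"ty":0,"tz":0.055,"ax":0,"ay":0,"az":0,"jaw":1},{"tx":0,"ty":0,"tz":0.065,"ax":0,"ay":0,"az":0,"jaw":1},{"tx":0,"ty":0,"tz":0.07,"ax":0,"ay":0,"az":0,"jaw":1},{"tx":0,"ty":0,"tz":0.07,"ax":0,"ay":0,"az":0,"jaw":1}]' 60
```

```text
clock: 20.02
ee_pos: [0.4747, -0.1402, 0.0325]
tcp_rot: [-180.0, 0.1, 179.6]
ft_force: [-3.8, 4.9, 24.2]
width: 0.0073
finger_force: 67.9
```

```bash
python3 -m creep '[{"tx":0,"ty":0,"tz":0,"ax":0,"ay":0,"az":0.05,"jaw":1},{"tx":0,"ty":0,"tz":0,"ax":0,"ay":0,"az":0.1,"jaw":1},{"tx":0,"ty":0,"tz":0,"ax":0,"ay":0,"az":0.15,"jaw":1},{"tx":0,"ty":0,"tz":0,"ax":0,"ay":0,"az":0.2,"jaw":1},{"tx":0,"ty":0,"tz":0,"ax":0,"ay":0,"az":0.25,"jaw":1},{"tx":0,"ty":0,"tz":0,"ax":0,"ay":0,"az":0.3,"jaw":1},{"tx":0,"ty":0,"tz":0,"ax":0,"ay":0,"az":0.35,"jaw":1},{"tx":0,"ty":0,"tz":0,"ax":0,"ay":0,"az":0.4,"jaw":1},{"tx":0,"ty":0,"tz":0,"ax":0,"ay":0,"az":0.45,"jaw":1},{"tx":0,"ty":0,"tz":0,"ax":0,"ay":0,"az":0.5,"jaw":1}]' 60
python3 -m creep '[{"tx":0,"ty":0,"tz":0,"ax":0,"ay":0,"az":0.01,"jaw":1},{"tx":0,"ty":0,"tz":0,"ax":0,"ay":0,"az":0.01,"jaw":1},{"tx":0,"ty":0,"tz":-0.02,"ax":0,"ay":0,"az":0.01,"jaw":1}]' 60
```

```text
clock: 21.28
ee_pos: [0.4736, -0.1411, 0.0325]
tcp_rot: [180.0, 0.1, 89.4]
ft_force: [-4.7, 0.2, 25.8]
width: 0.0074
finger_force: 68.0
clock: 21.65
ee_pos: [0.4735, -0.141, 0.0349]
tcp_rot: [-180.0, 0.1, 87.9]
ft_force: [-2.1, -0.2, 5.6]
width: 0.0072
finger_force: 65.5
```

```bash
python3 -m creep '[{"tx":0,"ty":0,"tz":0,"ax":0,"ay":0,"az":0,"jaw":0.6},{"tx":0,"ty":0,"tz":0,"ax":0,"ay":0,"az":0,"jaw":0.6},{"tx":0,"ty":0,"tz":0,"ax":0,"ay":0,"az":0,"jaw":0.6},{"tx":0,"ty":0,"tz":-0.1,"ax":0,"ay":0,"az":0,"jaw":0.6},{"tx":0,"ty":0,"tz":-0.25,"ax":0,"ay":0,"az":0,"jaw":0.6},{"tx":0,"ty":0,"tz":-0.375,"ax":0,"ay":0,"az":0,"jaw":0.6}]' 40
python3 -m creep '[{"tx":-0.1,"ty":0,"tz":0,"ax":0,"ay":0,"az":-0.055,"jaw":0.6},{"tx":-0.3,"ty":0.01,"tz":0,"ax":0,"ay":0,"az":-0.11,"jaw":0.6},{"tx":-0.5,"ty":0.02,"tz":0,"ax":0,"ay":0,"az":-0.17,"jaw":0.6},{"tx":-0.59,"ty":0.022,"tz":0,"ax":0,"ay":0,"az":-0.22,"jaw":0.6},{"tx":-0.59,"ty":0.022,"tz":0,"ax":0,"ay":0,"az":-0.28,"jaw":0.6},{"tx":-0.59,"ty":0.022,"tz":0,"ax":0,"ay":0,"az":-0.34,"jaw":0.6},{"tx":-0.59,"ty":0.022,"tz":0,"ax":0,"ay":0,"az":-0.4,"jaw":0.6},{"tx":-0.59,"ty":0.022,"tz":0,"ax":0,"ay":0,"az":-0.46,"jaw":0.6},{"tx":-0.59,"ty":0.022,"tz":0,"ax":0,"ay":0,"az":-0.512,"jaw":0.6},{"tx":-0.59,"ty":0.022,"tz":0,"ax":0,"ay":0,"az":-0.512,"jaw":0.6}]'
python3 - <<'E'
from plan import *
from h import *
plan([[[.474,-.2585,.0445,180]]])
d=get_image("side");cv2.imwrite("pics/s12.png",cv2.resize(d["frame"][130:190,345:395,::-1],None,fx=6,fy=6,interpolation=cv2.INTER_CUBIC))
E
```

```text
clock: 22.4
ee_pos: [0.4738, -0.14, 0.1094]
tcp_rot: [-180.0, -0.0, 87.8]
ft_force: [0.1, 0.2, 0.7]
width: 0.0343
finger_force: 0.0
clock: 23.65
ee_pos: [0.4736, -0.258, 0.1085]
tcp_rot: [180.0, -0.0, 179.9]
ft_force: [-0.2, -0.5, -0.3]
width: 0.0339
finger_force: 0.0
t 23.65 start [ 4.736000e-01 -2.580000e-01  1.085000e-01  1.798519e+02]
  tx -0.0022 ty -0.0026 tz 0.3199 az -0.0008 rows>=2 
--
```

View pics/s12.png

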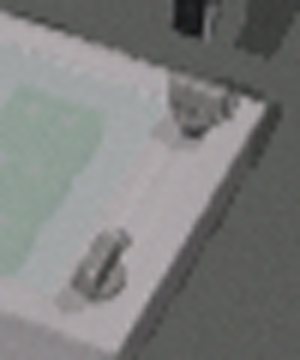

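Stud 0's wing, at crop (100,265), now lies parallel to the front edge and sits lower, so it has caught. Stud 1 gets the same sequence.

```bash
python3 -m creep '[{"tx":0,"ty":0,"tz":0.1,"ax":0,"ay":0,"az":0,"jaw":0.6},{"tx":0,"ty":0,"tz":0.2,"ax":0,"ay":0,"az":0,"jaw":0.6},{"tx":0,"ty":0,"tz":0.32,"ax":0,"ay":0,"az":0,"jaw":0.6},{"tx":0,"ty":0,"tz":0.32,"ax":0,"ay":0,"az":0,"jaw":0.8},{"tx":0,"ty":0,"tz":0.32,"ax":0,"ay":0,"az":0,"jaw":1},{"tx":0,"ty":0,"tz":0.32,"ax":0,"ay":0,"az":0,"jaw":1},{"tx":0,"ty":0,"tz":0.32,"ax":0,"ay":0,"az":0,"jaw":1},{"tx":0,"ty":0,"tz":0.32,"ax":0,"ay":0,"az":0,"jaw":1}]' 60
python3 -m creep '[{"tx":0,"ty":0,"tz":0.02,"ax":0,"ay":0,"az":0,"jaw":1},{"tx":0,"ty":0,"tz":0.04,"ax":0,"ay":0,"az":0,"jaw":1},{"tx":0,"ty":0,"tz":0.055,"ax":0,"ay":0,"az":0,"jaw":1},{"tx":0,"ty":0,"tz":0.065,"ax":0,"ay":0,"az":0,"jaw":1},{"tx":0,"ty":0,"tz":0.07,"ax":0,"ay":0,"az":0,"jaw":1},{"tx":0,"ty":0,"tz":0.07,"ax":0,"ay":0,"az":0,"jaw":1}]' 60
```

```text
clock: 24.7
ee_pos: [0.4732, -0.2596, 0.0449]
tcp_rot: [-179.9, -0.1, 179.9]
ft_force: [-1.3, -4.9, -9.0]
width: 0.0077
finger_force: 61.9
clock: 25.45
ee_pos: [0.4734, -0.2597, 0.0331]
tcp_rot: [-179.8, -0.0, 180.0]
ft_force: [-5.6, -3.4, 6.8]
width: 0.0074
finger_force: 64.0
```

```bash
python3 -m creep '[{"tx":0,"ty":0,"tz":0.006,"ax":0,"ay":0,"az":0,"jaw":1},{"tx":0,"ty":0,"tz":0.012,"ax":0,"ay":0,"az":0,"jaw":1},{"tx":0,"ty":0,"tz":0.012,"ax":0,"ay":0,"az":0,"jaw":1}]' 60
python3 -m creep '[{"tx":0,"ty":0,"tz":0,"ax":0,"ay":0,"az":0.05,"jaw":1},{"tx":0,"ty":0,"tz":0,"ax":0,"ay":0,"az":0.1,"jaw":1},{"tx":0,"ty":0,"tz":0,"ax":0,"ay":0,"az":0.15,"jaw":1},{"tx":0,"ty":0,"tz":0,"ax":0,"ay":0,"az":0.2,"jaw":1},{"tx":0,"ty":0,"tz":0,"ax":0,"ay":0,"az":0.25,"jaw":1},{"tx":0,"ty":0,"tz":0,"ax":0,"ay":0,"az":0.3,"jaw":1},{"tx":0,"ty":0,"tz":0,"ax":0,"ay":0,"az":0.35,"jaw":1},{"tx":0,"ty":0,"tz":0,"ax":0,"ay":0,"az":0.4,"jaw":1},{"tx":0,"ty":0,"tz":0,"ax":0,"ay":0,"az":0.45,"jaw":1},{"tx":0,"ty":0,"tz":0,"ax":0,"ay":0,"az":0.5,"jaw":1}]' 60
python3 -m creep '[{"tx":0,"ty":0,"tz":0,"ax":0,"ay":0,"az":0.01,"jaw":1},{"tx":0,"ty":0,"tz":0,"ax":0,"ay":0,"az":0.01,"jaw":1},{"tx":0,"ty":0,"tz":-0.02,"ax":0,"ay":0,"az":0.01,"jaw":1}]' 60
```

```text
clock: 25.82
ee_pos: [0.4734, -0.2598, 0.0322]
tcp_rot: [-179.8, 0.0, 180.0]
ft_force: [-6.5, -2.4, 15.7]
width: 0.007
finger_force: 65.4
clock: 27.08
ee_pos: [0.4733, -0.2603, 0.0322]
tcp_rot: [180.0, 0.3, 89.7]
ft_force: [-8.3, -1.9, 16.3]
width: 0.0071
finger_force: 65.2
clock: 27.45
ee_pos: [0.4733, -0.2602, 0.0352]
tcp_rot: [-180.0, 0.3, 88.3]
ft_force: [-5.2, -4.8, 5.3]
width: 0.007
finger_force: 64.0
```

```bash
python3 -m creep '[{"tx":0,"ty":0,"tz":0,"ax":0,"ay":0,"az":0,"jaw":0.6},{"tx":0,"ty":0,"tz":0,"ax":0,"ay":0,"az":0,"jaw":0.6},{"tx":0,"ty":0,"tz":0,"ax":0,"ay":0,"az":0,"jaw":0.6},{"tx":0,"ty":0,"tz":-0.1,"ax":0,"ay":0,"az":0,"jaw":0.6},{"tx":0,"ty":0,"tz":-0.3,"ax":0,"ay":0,"az":0,"jaw":0.6},{"tx":0,"ty":0,"tz":-0.6,"ax":0,"ay":0,"az":0,"jaw":0},{"tx":0,"ty":0,"tz":-0.7,"ax":0,"ay":0,"az":0,"jaw":0},{"tx":0,"ty":0,"tz":-0.7,"ax":0,"ay":0,"az":0,"jaw":0}]' 60
cat >> h.py <<'E'
def strip(d):
    """strip frame from the print: bar blob and outline lines, this camera"""
    im=rectify(d,0,.5,.72,-.05,.32,2000).min(2).astype(np.float32)
    c,th=np.array([.6096,.1412]),np.radians(9.05)
    for _ in range(3):
        ey=np.array([-np.sin(th),np.cos(th)]);ex=np.array([np.cos(th),np.sin(th)])
        S=lambda X,Y:cv2.remap(im,(.32-(c[1]+X*ex[1]+Y*ey[1])).astype(np.float32)*2000,(.72-(c[0]+X*ex[0]+Y*ey[0])).astype(np.float32)*2000,1)
        ys=np.arange(-.013,.0131,.0005);dx=[];Yk=[];dy=[];Yg=[]
        def dark(v): w=np.clip(np.percentile(v,80)-v-8,0,None);return w
        for k in (-110,-66,-22,22,66,110):   # long-axis ends of each outline (x=+-30)
            o=[]
            for sx in (-.03,.03):
                X,Y=np.meshgrid(sx+np.arange(-.008,.0081,.0005),k/1000+np.arange(-.01,.0101,.002))
                w=dark(S(X,Y).mean(0)); o.append((w*X[0]).sum()/w.sum() if w.sum()>0 else np.nan)
            dx.append(np.mean(o));Yk.append(k/1000)
        for g in (-.088,-.044,0,.044,.088):
            X,Y=np.meshgrid(np.arange(-.02,.0201,.002),g+np.arange(-.013,.0131,.0005))
            w=dark(S(X,Y).mean(1)); dy.append((w*(Y[:,0]-g)).sum()/w.sum())
        dx=np.array(dx);ok=np.isfinite(dx);p=np.polyfit(np.array(Yk)[ok],dx[ok],1)
        c=c+p[1]*ex+np.median(dy)*ey; th-=np.arctan(p[0])
    return c,np.degrees(th),dx.round(4),np.array(dy).round(4)
E
python3 - <<'E'
from h import *
np.set_printoptions(precision=4,suppress=True)
for n in("top","side"):
    d=get_image(n);print(n,*strip(d)); print(np.array(blobs(d,.024,110,300,1200,(.36,.56,-.08,.45)))[:,:5])
    if n=="side":
        g=d["frame"].astype(int)
        for P in([.474,-.1395,.0665],[.474,-.2585,.0665]):
            u,v=proj(d,[P])[0].round().astype(int); print(g[v-7:v+6,u-5:u+6].min(2))
E
```

```text
clock: 28.45
ee_pos: [0.475, -0.2587, 0.1743]
tcp_rot: [179.8, 0.1, 88.2]
ft_force: [0.3, -0.5, 0.0]
width: 0.0848
finger_force: 0.0
top [0.6093 0.1418] 8.901797671636027 [-0.0004  0.0003  0.0001  0.0002  0.0002 -0.0003] [-0.0002 -0.0007  0.     -0.      0.    ]
[[  0.4576  -0.0191  23.1986  46.3512  22.716 ]
 [  0.439    0.1245   0.      45.      20.    ]
 [  0.4796   0.2082  16.6993  44.2516  20.8806]
 [  0.4563   0.2852  -5.7106  43.3836  20.6968]
 [  0.4755   0.3644 -23.9625  46.6044  22.6422]]
side [0.6115 0.141 ] 8.987158322603685 [-0.0002  0.0001  0.0001  0.      0.     -0.0001] [ 0.     -0.0002 -0.     -0.     -0.0001]
[[  0.4598  -0.0194  24.2278  43.7722  21.2022]
 [  0.4415   0.1234  -2.2906  42.486   19.3046]
 [  0.4811   0.2075  17.5256  42.861   19.7241]
 [  0.549    0.215  -90.     141.      21.    ]
 [  0.4582   0.2842  -5.7106  43.0851  19.0052]
 [  0.4774   0.3634 -24.6236  44.3927  19.9237]]
[[165 160 162 163 156 162 163 167 167 166 168]
 [163 160 165 164 163 146 160 146 134 165 167]
 [163 162 165 167 128 134 137 151 120 131 167]
 [161 168 165 139 121 128 126 114 1
[... 347 characters left out ...]
120 105  99 103 125 113  97 147 164 168]
 [141 137 114  89 103 103 114 146 163 167 164]]
[[ 94  89  88  90  87  86  90  90  89  91  89]
 [150 153 132  93  91  79  77  88  86  86  88]
 [167 165 159 152 152 114 114 143  95  92  88]
 [167 165 164 166 148 126 128 119  98  85  90]
 [167 166 164 151 135 130 130  82 112 109 129]
 [168 165 164 139 128 129  95  76 114 155 160]
 [165 165 137 131 131 115  73  99 153 167 167]
 [166 121 141 131 131  79  68 115 165 164 163]
 [158  98 119 116 101  70 101 126 134 164 165]
 [138  99 108 110  82  88 121 125 118 163 165]
 [117  90 106 108  70 117 126 119 134 165 166]
 [140 111  98 124  97 121 118 104 154 163 162]
 [146 139 130 108 118 101 137 150 166 165 161]]
```

Run:
```python
from plan import *
plan([[[.475,-.15,.15,100]],[[.4587,-.0193,.08,113],[.4587,-.0193,-.015,113],[.4587,-.0193,-.027,113]]])
print("place A");plan([[[.4587,-.0193,.06,113],[.6275,.0327,.06,98.95],[.6275,.0327,-.02,98.95],[.6275,.0327,-.0255,98.95]]],[.4587,-.0193,-.027,113])
```

```text
t 28.55 start [ 0.4733 -0.2575  0.1715 88.1702]
  tx 0.5376 ty -0.0084 tz 0.1074 az -0.0657 rows>=2 
--
  tx 0.6577 ty 0.0332 tz 0.3500 az -0.0722 rows>=3 
  tx 0.6577 ty 0.0332 tz 0.8250 az -0.0722 rows>=2 
  tx 0.6577 ty 0.0332 tz 0.8850 az -0.0722 rows>=1 
--
place A
t 28.55 start [ 4.587e-01 -1.930e-02 -2.700e-02  1.130e+02]
  tx 0.0000 ty 0.0000 tz -0.4350 az -0.0000 rows>=2 
  tx -0.0904 ty 0.8785 tz -0.4350 az 0.0781 rows>=3 
  tx -0.0904 ty 0.8785 tz -0.0350 az 0.0781 rows>=2 
  tx -0.0904 ty 0.8785 tz -0.0075 az 0.0781 rows>=1 
--
```

```bash
python3 -m creep '[{"tx":0.3,"ty":-0.008,"tz":0.1,"ax":0,"ay":0,"az":-0.03,"jaw":0},{"tx":0.538,"ty":-0.008,"tz":0.107,"ax":0,"ay":0,"az":-0.066,"jaw":0},{"tx":0.538,"ty":-0.008,"tz":0.107,"ax":0,"ay":0,"az":-0.066,"jaw":0},{"tx":0.538,"ty":-0.008,"tz":0.107,"ax":0,"ay":0,"az":-0.066,"jaw":0}]'
python3 -m creep '[{"tx":0.3,"ty":0.015,"tz":0.1,"ax":0,"ay":0,"az":-0.03,"jaw":0},{"tx":0.55,"ty":0.03,"tz":0.2,"ax":0,"ay":0,"az":-0.06,"jaw":0},{"tx":0.658,"ty":0.033,"tz":0.35,"ax":0,"ay":0,"az":-0.072,"jaw":0},{"tx":0.658,"ty":0.033,"tz":0.35,"ax":0,"ay":0,"az":-0.072,"jaw":0},{"tx":0.658,"ty":0.033,"tz":0.55,"ax":0,"ay":0,"az":-0.072,"jaw":0},{"tx":0.658,"ty":0.033,"tz":0.7,"ax":0,"ay":0,"az":-0.072,"jaw":0},{"tx":0.658,"ty":0.033,"tz":0.78,"ax":0,"ay":0,"az":-0.072,"jaw":0},{"tx":0.658,"ty":0.033,"tz":0.825,"ax":0,"ay":0,"az":-0.072,"jaw":0},{"tx":0.658,"ty":0.033,"tz":0.825,"ax":0,"ay":0,"az":-0.072,"jaw":0}]'
python3 - <<'E'
from plan import *
plan([[[.4587,-.0193,-.027,113]]])
E
```

```text
clock: 29.05
ee_pos: [0.4753, -0.1507, 0.1501]
tcp_rot: [-179.9, -0.0, 100.1]
ft_force: [0.3, 0.3, 0.8]
width: 0.0855
finger_force: 0.0
clock: 30.18
ee_pos: [0.46, -0.021, -0.0137]
tcp_rot: [180.0, 0.0, 112.9]
ft_force: [0.2, 0.8, 0.4]
width: 0.0854
finger_force: 0.0
t 30.18 start [ 4.600000e-01 -2.100000e-02 -1.370000e-02  1.129136e+02]
  tx 0.0102 ty -0.0027 tz 0.0665 az -0.0005 rows>=1 
--
```

```bash
python3 -m creep '[{"tx":0.008,"ty":0,"tz":0.03,"ax":0,"ay":0,"az":0,"jaw":0},{"tx":0.008,"ty":0,"tz":0.063,"ax":0,"ay":0,"az":0,"jaw":0},{"tx":0.008,"ty":0,"tz":0.063,"ax":0,"ay":0,"az":0,"jaw":0}]' 40
python3 -m creep '[{"tx":0,"ty":0,"tz":0,"ax":0,"ay":0,"az":0,"jaw":0.3},{"tx":0,"ty":0,"tz":0,"ax":0,"ay":0,"az":0,"jaw":0.5},{"tx":0,"ty":0,"tz":0,"ax":0,"ay":0,"az":0,"jaw":0.6},{"tx":0,"ty":0,"tz":0,"ax":0,"ay":0,"az":0,"jaw":0.6},{"tx":0,"ty":0,"tz":0,"ax":0,"ay":0,"az":0,"jaw":0.6}]' 40
```

```text
clock: 30.55
ee_pos: [0.4582, -0.0182, -0.0267]
tcp_rot: [-180.0, -0.0, 113.0]
ft_force: [-0.6, 0.2, 0.4]
width: 0.0852
finger_force: 0.0
clock: 31.18
ee_pos: [0.4589, -0.0184, -0.0261]
tcp_rot: [180.0, 0.0, 113.0]
ft_force: [-0.1, -0.5, 6.4]
width: 0.0493
finger_force: 42.3
```

```bash
python3 -m creep '[{"tx":0,"ty":0,"tz":-0.05,"ax":0,"ay":0,"az":0,"jaw":0.7},{"tx":0,"ty":0,"tz":-0.2,"ax":0,"ay":0,"az":0,"jaw":0.7},{"tx":0,"ty":0,"tz":-0.35,"ax":0,"ay":0,"az":0,"jaw":0.7},{"tx":0,"ty":0,"tz":-0.35,"ax":0,"ay":0,"az":0,"jaw":0.7}]' 60
python3 - <<'E'
from plan import *
plan([[[.6275,.0327,.044,98.95],[.6275,.0327,-.015,98.95],[.6275,.0327,-.0255,98.95]]])
E
```

```text
clock: 31.68
ee_pos: [0.4604, -0.0187, 0.0456]
tcp_rot: [179.8, 0.2, 113.0]
ft_force: [0.7, 0.1, -1.0]
width: 0.0489
finger_force: 63.3
t 31.68 start [ 4.60400e-01 -1.87000e-02  4.56000e-02  1.13006e+02]
  tx -0.0900 ty 0.8694 tz 0.0080 az 0.0781 rows>=3 
  tx -0.0900 ty 0.8694 tz 0.3030 az 0.0781 rows>=1 
  tx -0.0900 ty 0.8694 tz 0.3555 az 0.0781 rows>=1 
--
```

```bash
python3 -m creep '[{"tx":-0.03,"ty":0.25,"tz":0,"ax":0,"ay":0,"az":0.03,"jaw":0.7},{"tx":-0.06,"ty":0.5,"tz":0,"ax":0,"ay":0,"az":0.06,"jaw":0.7},{"tx":-0.09,"ty":0.75,"tz":0,"ax":0,"ay":0,"az":0.078,"jaw":0.7},{"tx":-0.09,"ty":0.875,"tz":0,"ax":0,"ay":0,"az":0.078,"jaw":0.7},{"tx":-0.09,"ty":0.875,"tz":0.15,"ax":0,"ay":0,"az":0.078,"jaw":0.7},{"tx":-0.09,"ty":0.875,"tz":0.25,"ax":0,"ay":0,"az":0.078,"jaw":0.7},{"tx":-0.09,"ty":0.875,"tz":0.25,"ax":0,"ay":0,"az":0.078,"jaw":0.7},{"tx":-0.09,"ty":0.875,"tz":0.25,"ax":0,"ay":0,"az":0.078,"jaw":0.7}]' 60
python3 - <<'E'
from plan import *
plan([[[.6275,.0327,-.0255,98.95]]]); print(env.state()["width"])
E
```

```text
clock: 32.67
ee_pos: [0.6267, 0.0334, -0.0065]
tcp_rot: [-180.0, 0.0, 99.0]
ft_force: [0.8, 1.0, -0.5]
width: 0.0488
finger_force: 63.4
t 32.67 start [ 6.26700e-01  3.34000e-02 -6.50000e-03  9.89582e+01]
  tx -0.0042 ty 0.0033 tz 0.0952 az 0.0000 rows>=1 
--
0.048780221640835765
```

```bash
python3 -m creep '[{"tx":-0.004,"ty":0.003,"tz":0.05,"ax":0,"ay":0,"az":0,"jaw":0.7},{"tx":-0.004,"ty":0.003,"tz":0.095,"ax":0,"ay":0,"az":0,"jaw":0.7},{"tx":-0.004,"ty":0.003,"tz":0.095,"ax":0,"ay":0,"az":0,"jaw":0.7}]'
python3 -m creep '[{"tx":0,"ty":0,"tz":0,"ax":0,"ay":0,"az":0,"jaw":0.3},{"tx":0,"ty":0,"tz":0,"ax":0,"ay":0,"az":0,"jaw":0.1},{"tx":0,"ty":0,"tz":-0.1,"ax":0,"ay":0,"az":0,"jaw":0.1},{"tx":0,"ty":0,"tz":-0.3,"ax":0,"ay":0,"az":0,"jaw":0},{"tx":0,"ty":0,"tz":-0.5,"ax":0,"ay":0,"az":0,"jaw":0},{"tx":0,"ty":0,"tz":-0.5,"ax":0,"ay":0,"az":0,"jaw":0}]'
python3 - <<'E'
from plan import *
plan([[[.4403,.124,.075,89]]])
E
```

```text
clock: 33.05
ee_pos: [0.6275, 0.0327, -0.0256]
tcp_rot: [180.0, 0.0, 99.0]
ft_force: [-0.6, 0.4, 0.4]
width: 0.0486
finger_force: 63.5
clock: 33.8
ee_pos: [0.6303, 0.0327, 0.0784]
tcp_rot: [179.6, 0.1, 99.0]
ft_force: [0.2, -0.7, -1.0]
width: 0.0854
finger_force: 0.0
t 33.8 start [6.30300e-01 3.27000e-02 7.84000e-02 9.89678e+01]
  tx 0.5991 ty -0.8671 tz 0.0171 az 0.0554 rows>=4 
--
```

```bash
python3 -m creep '[{"tx":0.15,"ty":-0.21,"tz":0,"ax":0,"ay":0,"az":0.02,"jaw":0},{"tx":0.3,"ty":-0.43,"tz":0,"ax":0,"ay":0,"az":0.04,"jaw":0},{"tx":0.45,"ty":-0.64,"tz":0,"ax":0,"ay":0,"az":0.055,"jaw":0},{"tx":0.597,"ty":-0.853,"tz":0,"ax":0,"ay":0,"az":0.055,"jaw":0},{"tx":0.597,"ty":-0.853,"tz":0,"ax":0,"ay":0,"az":0.055,"jaw":0},{"tx":0.597,"ty":-0.853,"tz":0,"ax":0,"ay":0,"az":0.055,"jaw":0}]'
cat >> h.py <<'E'
def black(d,k,c,th):
    "metal top plate / body of the module placed at strip y=k, per camera: strip-frame x,y,yaw from the plate blob (strip frame c,th of that camera)"
    ey=np.array([-np.sin(th),np.cos(th)]);ex=np.array([np.cos(th),np.sin(th)])
    q=c+k*ey; x0,x1,y0,y1=q[0]-.05,q[0]+.05,q[1]-.04,q[1]+.04
    im=rectify(d,.024,x0,x1,y0,y1,2000); g=im.max(2)
    # body+plate differ from the pale strip: plate is the bright blob enclosed by black sides
    m=(im.min(2)>100).astype(np.uint8); best=None
    for cc in cv2.findContours(m,cv2.RETR_CCOMP,cv2.CHAIN_APPROX_NONE)[0]:
        a=cv2.contourArea(cc)
        if 1500<a<6000:
            (u,v),(w,h),_=cv2.minAreaRect(cc)
            if max(w,h)<115 and min(w,h)>25:
                b=cv2.boxPoints(cv2.minAreaRect(cc));e=max((b[1]-b[0],b[2]-b[1]),key=np.linalg.norm)
                yaw=np.degrees(np.arctan2(-e[0],-e[1]))-np.degrees(th)
                p=np.array([x1-(v+.5)/2000,y1-(u+.5)/2000])-c
                r=(p@ex,p@ey,(yaw+90)%180-90,max(w,h)/2,min(w,h)/2)
                if best is None or abs(r[1]-k)<abs(best[1]-k): best=r
    return best
C={"top":((.6093,.1418),np.radians(8.95)),"side":((.6115,.1410),np.radians(8.95))}
def meas(ks):
    np.set_printoptions(precision=4,suppress=True)
    for n in("top","side"):
        d=get_image(n);c,th=C[n]
        for k in ks: print(n,k,None if (b:=black(d,k,np.array(c),th)) is None else np.array(b).round(4))
        print(np.array(blobs(d,.024,110,300,1200,(.36,.53,-.08,.45)))[:,:5])
E
python3 -c "
from h import *
meas([-.11]);print(env.state()['ee_pos'])"
```

```text
clock: 34.55
ee_pos: [0.4406, 0.1242, 0.0744]
tcp_rot: [180.0, 0.0, 89.1]
ft_force: [-0.0, -0.7, 0.6]
width: 0.0853
finger_force: 0.0
top -0.11 None
[[  0.3889   0.1033   4.7636  57.4675  10.2976]
 [  0.4794   0.1089   8.1301  75.8018  18.1019]
 [  0.4611   0.2544   7.7652  75.7985  18.6006]
 [  0.4566   0.285   -7.125   44.0323  20.8378]
 [  0.476    0.3643 -23.9625  45.589   22.7438]]
side -0.11 [ 0.0013 -0.1092  0.7099 44.9073 22.3593]
[[  0.4411   0.1236  -3.0128  43.5187  20.1826]
 [  0.481    0.2076  19.44    43.544   20.1356]
 [  0.4582   0.284   -3.9452  43.1733  19.1614]
 [  0.4776   0.3633 -23.9625  43.7614  20.1039]]
[0.4416 0.1239 0.0745]
```

```bash
python3 -m creep '[{"tx":0,"ty":0,"tz":0.2,"ax":0,"ay":0,"az":0,"jaw":0},{"tx":0,"ty":0,"tz":0.37,"ax":0,"ay":0,"az":0,"jaw":0},{"tx":0,"ty":0,"tz":0.45,"ax":0,"ay":0,"az":0,"jaw":0},{"tx":0,"ty":0,"tz":0.49,"ax":0,"ay":0,"az":0,"jaw":0},{"tx":0,"ty":0,"tz":0.49,"ax":0,"ay":0,"az":0,"jaw":0.3},{"tx":0,"ty":0,"tz":0.49,"ax":0,"ay":0,"az":0,"jaw":0.5},{"tx":0,"ty":0,"tz":0.49,"ax":0,"ay":0,"az":0,"jaw":0.7},{"tx":0,"ty":0,"tz":0.49,"ax":0,"ay":0,"az":0,"jaw":0.7},{"tx":0,"ty":0,"tz":0.49,"ax":0,"ay":0,"az":0,"jaw":0.7}]' 60
python3 -m creep '[{"tx":0,"ty":0,"tz":-0.05,"ax":0,"ay":0,"az":0,"jaw":0.7},{"tx":0,"ty":0,"tz":-0.2,"ax":0,"ay":0,"az":0,"jaw":0.7},{"tx":0,"ty":0,"tz":-0.35,"ax":0,"ay":0,"az":0,"jaw":0.7},{"tx":0,"ty":0,"tz":-0.35,"ax":0,"ay":0,"az":0,"jaw":0.7},{"tx":0,"ty":0,"tz":-0.35,"ax":0,"ay":0,"az":0,"jaw":0.7}]'
python3 - <<'E'
from plan import *
plan([[[.6207,.0762,.0465,98.95]]])
E
```

```text
clock: 35.78
ee_pos: [0.4414, 0.1242, -0.0225]
tcp_rot: [179.9, -0.0, 89.1]
ft_force: [-0.1, -0.3, 6.4]
width: 0.0488
finger_force: 62.9
clock: 36.4
ee_pos: [0.4395, 0.1241, 0.0463]
tcp_rot: [-179.9, 0.0, 89.1]
ft_force: [0.5, -0.5, -0.0]
width: 0.0486
finger_force: 62.3
t 36.4 start [4.39500e-01 1.24100e-01 4.63000e-02 8.90681e+01]
  tx -0.2246 ty 0.9096 tz -0.0012 az -0.0549 rows>=3 
--
```

```bash
python3 -m creep '[{"tx":-0.06,"ty":0.22,"tz":0,"ax":0,"ay":0,"az":-0.02,"jaw":0.7},{"tx":-0.11,"ty":0.45,"tz":0,"ax":0,"ay":0,"az":-0.04,"jaw":0.7},{"tx":-0.17,"ty":0.68,"tz":0,"ax":0,"ay":0,"az":-0.055,"jaw":0.7},{"tx":-0.225,"ty":0.907,"tz":0,"ax":0,"ay":0,"az":-0.055,"jaw":0.7},{"tx":-0.225,"ty":0.907,"tz":0.12,"ax":0,"ay":0,"az":-0.055,"jaw":0.7},{"tx":-0.225,"ty":0.907,"tz":0.24,"ax":0,"ay":0,"az":-0.055,"jaw":0.7},{"tx":-0.225,"ty":0.907,"tz":0.24,"ax":0,"ay":0,"az":-0.055,"jaw":0.7},{"tx":-0.225,"ty":0.907,"tz":0.24,"ax":0,"ay":0,"az":-0.055,"jaw":0.7}]'
python3 - <<'E'
from plan import *
plan([[[.6207,.0762,-.0225,98.95]]]); print(env.state()["width"])
E
```

```text
clock: 37.4
ee_pos: [0.6208, 0.0762, -0.0017]
tcp_rot: [-180.0, 0.0, 99.0]
ft_force: [-0.2, 0.3, 0.1]
width: 0.0485
finger_force: 62.2
t 37.4 start [ 6.20800e-01  7.62000e-02 -1.70000e-03  9.89699e+01]
  tx 0.0000 ty -0.0005 tz 0.1041 az 0.0001 rows>=1 
--
0.048460152400019565
```

```bash
python3 -m creep '[{"tx":0,"ty":0,"tz":0.05,"ax":0,"ay":0,"az":0,"jaw":0.7},{"tx":0,"ty":0,"tz":0.105,"ax":0,"ay":0,"az":0,"jaw":0.7},{"tx":0,"ty":0,"tz":0.105,"ax":0,"ay":0,"az":0,"jaw":0.7},{"tx":0,"ty":0,"tz":0.105,"ax":0,"ay":0,"az":0,"jaw":0.3},{"tx":0,"ty":0,"tz":0.105,"ax":0,"ay":0,"az":0,"jaw":0.1},{"tx":0,"ty":0,"tz":0,"ax":0,"ay":0,"az":0,"jaw":0.1},{"tx":0,"ty":0,"tz":-0.2,"ax":0,"ay":0,"az":0,"jaw":0},{"tx":0,"ty":0,"tz":-0.39,"ax":0,"ay":0,"az":0,"jaw":0},{"tx":0,"ty":0,"tz":-0.39,"ax":0,"ay":0,"az":0,"jaw":0}]'
python3 - <<'E'
from plan import *
plan([[[.4804,.2079,.0765,107.5]]],[.6208,.0762,.0763,98.97])
E
```

```text
clock: 38.52
ee_pos: [0.6237, 0.0763, 0.0803]
tcp_rot: [179.6, 0.1, 99.0]
ft_force: [-0.1, -0.9, -0.4]
width: 0.0852
finger_force: 0.0
t 38.52 start [6.208e-01 7.620e-02 7.630e-02 9.897e+01]
  tx 0.7599 ty -0.5907 tz -0.0010 az -0.0474 rows>=4 
--
```

```bash
python3 -m creep '[{"tx":0.19,"ty":-0.15,"tz":0,"ax":0,"ay":0,"az":-0.02,"jaw":0},{"tx":0.38,"ty":-0.3,"tz":0,"ax":0,"ay":0,"az":-0.03,"jaw":0},{"tx":0.57,"ty":-0.44,"tz":0,"ax":0,"ay":0,"az":-0.047,"jaw":0},{"tx":0.76,"ty":-0.59,"tz":0,"ax":0,"ay":0,"az":-0.047,"jaw":0},{"tx":0.76,"ty":-0.59,"tz":0,"ax":0,"ay":0,"az":-0.047,"jaw":0},{"tx":0.76,"ty":-0.59,"tz":0,"ax":0,"ay":0,"az":-0.047,"jaw":0}]'
python3 -c "
from h import *
meas([-.11,-.066]);print(env.state()['ee_pos'])"
```

```text
clock: 39.28
ee_pos: [0.4808, 0.2078, 0.0762]
tcp_rot: [-180.0, 0.0, 107.5]
ft_force: [0.2, -0.6, 0.4]
width: 0.0854
finger_force: 0.0
top -0.11 None
top -0.066 None
[[ 0.4411  0.2127 10.204  98.4774 12.7747]
 [ 0.4518  0.2856 -5.7106 34.3288 20.4978]
 [ 0.4048  0.3567  5.9062 90.174  12.0392]
 [ 0.502   0.3767 17.6501 61.8969 18.5387]]
side -0.11 None
side -0.066 None
[[  0.4811   0.2074  17.354   43.6078  20.9986]
 [  0.4582   0.2839  -4.7636  43.1006  19.2666]
 [  0.4773   0.3634 -23.9625  43.4568  19.3931]]
[0.4816 0.2074 0.0763]
```

```bash
python3 -m creep '[{"tx":0,"ty":0,"tz":0.2,"ax":0,"ay":0,"az":0,"jaw":0},{"tx":0,"ty":0,"tz":0.37,"ax":0,"ay":0,"az":0,"jaw":0},{"tx":0,"ty":0,"tz":0.45,"ax":0,"ay":0,"az":0,"jaw":0},{"tx":0,"ty":0,"tz":0.497,"ax":0,"ay":0,"az":0,"jaw":0},{"tx":0,"ty":0,"tz":0.497,"ax":0,"ay":0,"az":0,"jaw":0.3},{"tx":0,"ty":0,"tz":0.497,"ax":0,"ay":0,"az":0,"jaw":0.5},{"tx":0,"ty":0,"tz":0.497,"ax":0,"ay":0,"az":0,"jaw":0.7},{"tx":0,"ty":0,"tz":0.497,"ax":0,"ay":0,"az":0,"jaw":0.7},{"tx":0,"ty":0,"tz":0.497,"ax":0,"ay":0,"az":0,"jaw":0.7}]' 60
python3 -m creep '[{"tx":0,"ty":0,"tz":-0.05,"ax":0,"ay":0,"az":0,"jaw":0.7},{"tx":0,"ty":0,"tz":-0.2,"ax":0,"ay":0,"az":0,"jaw":0.7},{"tx":0,"ty":0,"tz":-0.35,"ax":0,"ay":0,"az":0,"jaw":0.7},{"tx":0,"ty":0,"tz":-0.35,"ax":0,"ay":0,"az":0,"jaw":0.7},{"tx":0,"ty":0,"tz":-0.35,"ax":0,"ay":0,"az":0,"jaw":0.7}]'
python3 - <<'E'
from plan import *
plan([[[.6138,.1197,.0465,98.95]]],[.4806,.2078,.0465,107.5])
E
```

```text
clock: 40.5
ee_pos: [0.4817, 0.2082, -0.0218]
tcp_rot: [179.9, 0.0, 107.4]
ft_force: [0.6, -1.2, 7.1]
width: 0.049
finger_force: 63.7
clock: 41.12
ee_pos: [0.4799, 0.2078, 0.0466]
tcp_rot: [-179.9, 0.0, 107.4]
ft_force: [-0.6, -0.2, -1.9]
width: 0.0486
finger_force: 63.0
t 41.12 start [4.806e-01 2.078e-01 4.650e-02 1.075e+02]
  tx -0.6204 ty 0.5027 tz -0.0000 az 0.0475 rows>=3 
--
```

```bash
python3 -m creep '[{"tx":-0.16,"ty":0.12,"tz":0,"ax":0,"ay":0,"az":0.02,"jaw":0.7},{"tx":-0.31,"ty":0.25,"tz":0,"ax":0,"ay":0,"az":0.03,"jaw":0.7},{"tx":-0.47,"ty":0.38,"tz":0,"ax":0,"ay":0,"az":0.047,"jaw":0.7},{"tx":-0.62,"ty":0.503,"tz":0,"ax":0,"ay":0,"az":0.047,"jaw":0.7},{"tx":-0.62,"ty":0.503,"tz":0.12,"ax":0,"ay":0,"az":0.047,"jaw":0.7},{"tx":-0.62,"ty":0.503,"tz":0.24,"ax":0,"ay":0,"az":0.047,"jaw":0.7},{"tx":-0.62,"ty":0.503,"tz":0.24,"ax":0,"ay":0,"az":0.047,"jaw":0.7},{"tx":-0.62,"ty":0.503,"tz":0.24,"ax":0,"ay":0,"az":0.047,"jaw":0.7}]'
python3 - <<'E'
from plan import *
plan([[[.6138,.1197,-.022,98.95]]]); print(env.state()["width"])
plan([[[.4572,.2847,.0763,84.5]]],[.6138,.1197,.0763,98.95])
E
```

```text
clock: 42.12
ee_pos: [0.6136, 0.1198, -0.0011]
tcp_rot: [-180.0, 0.0, 99.0]
ft_force: [-0.8, -0.2, -0.6]
width: 0.0487
finger_force: 62.8
t 42.12 start [ 6.13600e-01  1.19800e-01 -1.10000e-03  9.89718e+01]
  tx -0.0008 ty 0.0007 tz 0.1044 az 0.0001 rows>=1 
--
0.04871683945775587
t 42.12 start [6.138e-01 1.197e-01 7.630e-02 9.895e+01]
  tx 0.9368 ty -0.6451 tz -0.0000 az 0.0803 rows>=4 
--
```

```bash
python3 -m creep '[{"tx":0,"ty":0,"tz":0.05,"ax":0,"ay":0,"az":0,"jaw":0.7},{"tx":0,"ty":0,"tz":0.105,"ax":0,"ay":0,"az":0,"jaw":0.7},{"tx":0,"ty":0,"tz":0.105,"ax":0,"ay":0,"az":0,"jaw":0.7},{"tx":0,"ty":0,"tz":0.105,"ax":0,"ay":0,"az":0,"jaw":0.3},{"tx":0,"ty":0,"tz":0.105,"ax":0,"ay":0,"az":0,"jaw":0.1},{"tx":0,"ty":0,"tz":0,"ax":0,"ay":0,"az":0,"jaw":0.1},{"tx":0,"ty":0,"tz":-0.2,"ax":0,"ay":0,"az":0,"jaw":0},{"tx":0,"ty":0,"tz":-0.39,"ax":0,"ay":0,"az":0,"jaw":0},{"tx":0,"ty":0,"tz":-0.39,"ax":0,"ay":0,"az":0,"jaw":0}]'
python3 -m creep '[{"tx":0.2,"ty":-0.14,"tz":0,"ax":0,"ay":0,"az":0.02,"jaw":0},{"tx":0.4,"ty":-0.28,"tz":0,"ax":0,"ay":0,"az":0.04,"jaw":0},{"tx":0.6,"ty":-0.42,"tz":0,"ax":0,"ay":0,"az":0.06,"jaw":0},{"tx":0.8,"ty":-0.56,"tz":0,"ax":0,"ay":0,"az":0.08,"jaw":0},{"tx":0.937,"ty":-0.645,"tz":0,"ax":0,"ay":0,"az":0.08,"jaw":0},{"tx":0.937,"ty":-0.645,"tz":0,"ax":0,"ay":0,"az":0.08,"jaw":0},{"tx":0.937,"ty":-0.645,"tz":0,"ax":0,"ay":0,"az":0.08,"jaw":0}]'
python3 -c "
from h import *
meas([-.11,-.066,-.022]);print(env.state()['ee_pos'])"
```

```text
clock: 43.25
ee_pos: [0.6166, 0.12, 0.0809]
tcp_rot: [179.6, 0.0, 99.0]
ft_force: [0.3, -0.2, -0.8]
width: 0.0854
finger_force: 0.0
clock: 44.12
ee_pos: [0.4573, 0.2844, 0.0767]
tcp_rot: [-180.0, 0.1, 84.6]
ft_force: [0.6, -0.3, -0.2]
width: 0.0856
finger_force: 0.0
top -0.11 None
top -0.066 None
top -0.022 None
[[  0.4567   0.2831 -11.3099  44.5184  18.8271]
 [  0.4199   0.3163  16.631   99.9979  13.6881]
 [  0.5121   0.3508  26.565   46.9574  17.8885]]
side -0.11 None
side -0.066 [-0.0165 -0.0391 -8.95   48.5    31.5   ]
side -0.022 None
[[  0.4583   0.2837  -4.5739  43.182   19.4578]
 [  0.4773   0.3634 -23.9625  43.4568  19.3931]]
[0.4579 0.284  0.0769]
```

```bash
python3 -m creep '[{"tx":0,"ty":0,"tz":0.2,"ax":0,"ay":0,"az":0,"jaw":0},{"tx":0,"ty":0,"tz":0.37,"ax":0,"ay":0,"az":0,"jaw":0},{"tx":0,"ty":0,"tz":0.45,"ax":0,"ay":0,"az":0,"jaw":0},{"tx":0,"ty":0,"tz":0.497,"ax":0,"ay":0,"az":0,"jaw":0},{"tx":0,"ty":0,"tz":0.497,"ax":0,"ay":0,"az":0,"jaw":0.3},{"tx":0,"ty":0,"tz":0.497,"ax":0,"ay":0,"az":0,"jaw":0.5},{"tx":0,"ty":0,"tz":0.497,"ax":0,"ay":0,"az":0,"jaw":0.7},{"tx":0,"ty":0,"tz":0.497,"ax":0,"ay":0,"az":0,"jaw":0.7},{"tx":0,"ty":0,"tz":0.497,"ax":0,"ay":0,"az":0,"jaw":0.7}]' 60
python3 -m creep '[{"tx":0,"ty":0,"tz":-0.05,"ax":0,"ay":0,"az":0,"jaw":0.7},{"tx":0,"ty":0,"tz":-0.2,"ax":0,"ay":0,"az":0,"jaw":0.7},{"tx":0,"ty":0,"tz":-0.35,"ax":0,"ay":0,"az":0,"jaw":0.7},{"tx":0,"ty":0,"tz":-0.35,"ax":0,"ay":0,"az":0,"jaw":0.7},{"tx":0,"ty":0,"tz":-0.35,"ax":0,"ay":0,"az":0,"jaw":0.7}]'
python3 - <<'E'
from plan import *
plan([[[.6070,.1631,.0465,98.95]]],[.4572,.2844,.0465,84.5])
E
```

```text
clock: 45.35
ee_pos: [0.4582, 0.2852, -0.0212]
tcp_rot: [179.9, -0.1, 84.6]
ft_force: [0.4, -1.1, 6.3]
width: 0.0486
finger_force: 63.7
clock: 45.98
ee_pos: [0.4564, 0.2844, 0.0472]
tcp_rot: [-179.9, 0.0, 84.6]
ft_force: [-0.3, 0.4, -1.6]
width: 0.0483
finger_force: 63.0
t 45.98 start [4.572e-01 2.844e-01 4.650e-02 8.450e+01]
  tx -0.5319 ty 0.8037 tz -0.0000 az -0.0803 rows>=4 
--
```

```bash
python3 -m creep '[{"tx":-0.13,"ty":0.2,"tz":0,"ax":0,"ay":0,"az":-0.02,"jaw":0.7},{"tx":-0.26,"ty":0.4,"tz":0,"ax":0,"ay":0,"az":-0.04,"jaw":0.7},{"tx":-0.4,"ty":0.6,"tz":0,"ax":0,"ay":0,"az":-0.06,"jaw":0.7},{"tx":-0.532,"ty":0.804,"tz":0,"ax":0,"ay":0,"az":-0.08,"jaw":0.7},{"tx":-0.532,"ty":0.804,"tz":0.12,"ax":0,"ay":0,"az":-0.08,"jaw":0.7},{"tx":-0.532,"ty":0.804,"tz":0.24,"ax":0,"ay":0,"az":-0.08,"jaw":0.7},{"tx":-0.532,"ty":0.804,"tz":0.24,"ax":0,"ay":0,"az":-0.08,"jaw":0.7},{"tx":-0.532,"ty":0.804,"tz":0.24,"ax":0,"ay":0,"az":-0.08,"jaw":0.7}]'
python3 - <<'E'
from plan import *
plan([[[.6070,.1631,-.0215,98.95]]]); print(env.state()["width"])
plan([[[.4765,.3639,.0763,65.6]]],[.6070,.1631,.0763,98.95])
E
```

```text
clock: 46.98
ee_pos: [0.607, 0.1637, -0.0005]
tcp_rot: [-180.0, 0.0, 99.0]
ft_force: [0.6, -0.1, 0.0]
width: 0.0482
finger_force: 62.9
t 46.98 start [ 6.07000e-01  1.63700e-01 -5.00000e-04  9.89737e+01]
  tx -0.0030 ty -0.0005 tz 0.1051 az 0.0001 rows>=1 
--
0.04824276530281401
t 46.98 start [6.070e-01 1.631e-01 7.630e-02 9.895e+01]
  tx 1.0933 ty -0.4884 tz -0.0000 az 0.1853 rows>=4 !!
--
```

```bash
python3 -m creep '[{"tx":0,"ty":0,"tz":0.05,"ax":0,"ay":0,"az":0,"jaw":0.7},{"tx":0,"ty":0,"tz":0.105,"ax":0,"ay":0,"az":0,"jaw":0.7},{"tx":0,"ty":0,"tz":0.105,"ax":0,"ay":0,"az":0,"jaw":0.7},{"tx":0,"ty":0,"tz":0.105,"ax":0,"ay":0,"az":0,"jaw":0.3},{"tx":0,"ty":0,"tz":0.105,"ax":0,"ay":0,"az":0,"jaw":0.1},{"tx":0,"ty":0,"tz":0,"ax":0,"ay":0,"az":0,"jaw":0.1},{"tx":0,"ty":0,"tz":-0.2,"ax":0,"ay":0,"az":0,"jaw":0},{"tx":0,"ty":0,"tz":-0.39,"ax":0,"ay":0,"az":0,"jaw":0},{"tx":0,"ty":0,"tz":-0.39,"ax":0,"ay":0,"az":0,"jaw":0}]'
python3 -m creep '[{"tx":0.22,"ty":-0.1,"tz":0,"ax":0,"ay":0,"az":0.04,"jaw":0},{"tx":0.45,"ty":-0.2,"tz":0,"ax":0,"ay":0,"az":0.08,"jaw":0},{"tx":0.68,"ty":-0.3,"tz":0,"ax":0,"ay":0,"az":0.12,"jaw":0},{"tx":0.9,"ty":-0.4,"tz":0,"ax":0,"ay":0,"az":0.16,"jaw":0},{"tx":1,"ty":-0.488,"tz":0,"ax":0,"ay":0,"az":0.185,"jaw":0},{"tx":1,"ty":-0.488,"tz":0,"ax":0,"ay":0,"az":0.185,"jaw":0},{"tx":1,"ty":-0.488,"tz":0,"ax":0,"ay":0,"az":0.185,"jaw":0}]'
python3 -c "
from h import *
from plan import plan
meas([]);plan([[[.4765,.3639,-.0235,65.6]]])"
```

```text
clock: 48.1
ee_pos: [0.6099, 0.1641, 0.0815]
tcp_rot: [179.6, 0.0, 99.0]
ft_force: [0.2, -0.8, -0.0]
width: 0.0854
finger_force: 0.0
clock: 48.98
ee_pos: [0.4798, 0.3454, 0.0772]
tcp_rot: [180.0, 0.1, 65.7]
ft_force: [-0.5, -0.1, 0.1]
width: 0.0853
finger_force: 0.0
[[  0.4741   0.3613 -28.0725  43.4706  15.0588]
 [  0.372    0.3755 -90.      28.      23.    ]
 [  0.4601   0.4007  21.2505 100.5012  13.773 ]]
[[  0.4773   0.3633 -23.6294  43.4602  19.0103]]
t 49.08 start [ 0.4804  0.3451  0.0774 65.6259]
  tx 0.0775 ty -0.0564 tz 0.5047 az 0.0001 rows>=2 
--
```

```bash
python3 -m creep '[{"tx":0.077,"ty":-0.055,"tz":0.15,"ax":0,"ay":0,"az":0,"jaw":0},{"tx":0.077,"ty":-0.055,"tz":0.3,"ax":0,"ay":0,"az":0,"jaw":0},{"tx":0.077,"ty":-0.055,"tz":0.42,"ax":0,"ay":0,"az":0,"jaw":0},{"tx":0.077,"ty":-0.055,"tz":0.5,"ax":0,"ay":0,"az":0,"jaw":0},{"tx":0.077,"ty":-0.055,"tz":0.5,"ax":0,"ay":0,"az":0,"jaw":0.3},{"tx":0.077,"ty":-0.055,"tz":0.5,"ax":0,"ay":0,"az":0,"jaw":0.5},{"tx":0.077,"ty":-0.055,"tz":0.5,"ax":0,"ay":0,"az":0,"jaw":0.7},{"tx":0.077,"ty":-0.055,"tz":0.5,"ax":0,"ay":0,"az":0,"jaw":0.7},{"tx":0.077,"ty":-0.055,"tz":0.5,"ax":0,"ay":0,"az":0,"jaw":0.7}]' 60
python3 -m creep '[{"tx":0,"ty":0,"tz":-0.05,"ax":0,"ay":0,"az":0,"jaw":0.7},{"tx":0,"ty":0,"tz":-0.2,"ax":0,"ay":0,"az":0,"jaw":0.7},{"tx":0,"ty":0,"tz":-0.35,"ax":0,"ay":0,"az":0,"jaw":0.7},{"tx":0,"ty":0,"tz":-0.35,"ax":0,"ay":0,"az":0,"jaw":0.7},{"tx":0,"ty":0,"tz":-0.35,"ax":0,"ay":0,"az":0,"jaw":0.7}]'
python3 - <<'E'
from plan import *
plan([[[.6001,.2066,.047,98.95]]])
E
```

```text
clock: 50.2
ee_pos: [0.4769, 0.365, -0.021]
tcp_rot: [179.9, -0.1, 65.7]
ft_force: [-0.2, -0.1, 6.0]
width: 0.0485
finger_force: 64.4
clock: 50.82
ee_pos: [0.4751, 0.3641, 0.0471]
tcp_rot: [-180.0, 0.1, 65.7]
ft_force: [0.3, -0.2, -0.7]
width: 0.0486
finger_force: 63.7
t 50.83 start [4.75100e-01 3.64100e-01 4.71000e-02 6.56702e+01]
  tx -0.4602 ty 0.8940 tz 0.0005 az -0.1849 rows>=4 
--
```

```bash
python3 -m creep '[{"tx":-0.11,"ty":0.22,"tz":0,"ax":0,"ay":0,"az":-0.04,"jaw":0.7},{"tx":-0.23,"ty":0.45,"tz":0,"ax":0,"ay":0,"az":-0.08,"jaw":0.7},{"tx":-0.34,"ty":0.67,"tz":0,"ax":0,"ay":0,"az":-0.12,"jaw":0.7},{"tx":-0.46,"ty":0.89,"tz":0,"ax":0,"ay":0,"az":-0.16,"jaw":0.7},{"tx":-0.46,"ty":0.89,"tz":0,"ax":0,"ay":0,"az":-0.185,"jaw":0.7},{"tx":-0.46,"ty":0.89,"tz":0.12,"ax":0,"ay":0,"az":-0.185,"jaw":0.7},{"tx":-0.46,"ty":0.89,"tz":0.24,"ax":0,"ay":0,"az":-0.185,"jaw":0.7},{"tx":-0.46,"ty":0.89,"tz":0.24,"ax":0,"ay":0,"az":-0.185,"jaw":0.7},{"tx":-0.46,"ty":0.89,"tz":0.24,"ax":0,"ay":0,"az":-0.185,"jaw":0.7}]'
python3 - <<'E'
from plan import *
plan([[[.6001,.2066,-.0215,98.95]]]); print(env.state()["width"])
E
```

```text
clock: 51.95
ee_pos: [0.5999, 0.2073, 0.0001]
tcp_rot: [-180.0, 0.0, 99.0]
ft_force: [-1.1, -1.0, 9.8]
width: 0.0489
finger_force: 71.4
t 51.95 start [5.99900e-01 2.07300e-01 1.00000e-04 9.89676e+01]
  tx -0.0034 ty 0.0006 tz 0.1082 az 0.0001 rows>=1 
--
0.04892360519641793
```

The tool feels 9.8 N while the module should still be 20 mm up, so it may have slipped or be resting on something. I'll check numerically.

```bash
cat >> h.py <<'E'
def ascii(n,z=.024,step=.005,xr=.045,y0=-.15,y1=.15,c=None):
    d=get_image(n);c0,th=C[n];c=np.array(c0)
    ex=np.array([np.cos(th),np.sin(th)]);ey=np.array([-np.sin(th),np.cos(th)])
    for X in np.arange(xr,-xr-1e-6,-step):
        Y=np.arange(y1,y0-1e-6,-step);P=c+X*ex+Y[:,None]*ey
        uv=proj(d,np.c_[P,np.full(len(P),z)]).astype(np.float32)
        v=cv2.remap(d["frame"].min(2),uv[:,0][None],uv[:,1][None],1)[0]
        print("%4d "%round(X*1000)+"".join("%3d"%(k//10*1) if k>=0 else "" for k in v.astype(int)))
E
python3 -c "
from h import *
print(env.state()['ft_force'],env.state()['finger_force'],env.state()['width'])
ascii('side');print();ascii('top')"
```

```text
[-1.14362644 -0.95912371  9.80267376] 71.38981461524963 0.04892360519641793
  45   7  7  7  7  7  7  7  7  7  7  7  7  7  7  8  8  8  6  8  9  4  3  3  3  3  3  4  3  3  3  4  3  3  3  4  7  7  4  4  4  5  6  7  8  8  8  7  6  6  8  8  8  8  8  8  8  8  8  8  8  9
  40   7  7  7  7  7  7  7  7  7  7  7  7  7  7  7  8  8 10  7  3  2  2  2  4  4  3  3  3  3  4  3  3  3  3  3  4  5  6  5  3  4  4  4  4  4  4  5  6  8  8  8  8  8  8  9  8  8  8  8  8  8
  35   8  8  8  8  8  8  7  8  8  8  8  8  8  8  8  8 10  5  3  3  2  2  6  8  4  3  3  3  3  3  3  3  3  3  3  3  3  4  4  4  4  3  3  3  3  6  9  9  9  9  9  9  9  9 10  9 10 10  9  8  9
  30  13 13 13 13 13 13 13 13 13 13 13 13 13 13 13 10  3  4 12 11 12 11 10 14  4  3  3  3  3  3  3  3  3  3  3  3  3  3  3  3  3  3  3  7 12 15 15 15 15 15 15 15 15 15 15 15 15 15 13  9  8
  25  13 14 11 12 13 12 12 12 12 13 14 12 12 13 11  3  3  6 12 14 15 15  9  9  4  3  3  3  3  3  3  3  3  3  3  3  3  2  3  2  3  3  5  8  7  8 11 12 12  9  6  8  9  7 10 11 11 14 15  8  8
  20  12 13  7 11 11 10 10 10 11  9 10  8 10 12 10  3  3  5 14 14 14 15  7  8  
[... 5458 characters left out ...]
8 11 10  9  7  6  7 11 12 12 12 12 12 11 12 13 14 14 13 11 10 11 10 10 10 11 11 10 10 10 11  9  9 10 11 11 10  9 10 10 10 10  5  4 10
 -35   8  8  9 14 15 13 14 15 16 16 15 13 10  8  8  6  7  9  8  7  5  5  8 10 10 11 11 11 10 11 11 11 11 12 11 11 10 11 10 10 10 11 11 11 10 10 10 10 10 10 11 11 11 10 11 10 11 11  8  7 11
 -40   8  8  9 13 16 15 15 17 18 18 17 14  7  6  7  6  6  6  6  5  4  4  9 11 12 12 13 12 12 12 12 12 12 12 12 12 12 12 13 13 12 12 12 12 12 12 12 12 12 12 12 12 12 12 12 12 12 12 11 12 12
 -45   8  8  9 12 13 13 14 15 16 15 15 11  6  5  7  7  7  7  7  6  4  3  8 11 11 12 12 13 12 12 11 10 10 10 10 11 11 12 13 13 12 11 10 10 10 10 10 11 10 10 11 10 10 10 10 10 10 10 10 10 10
```

Slots −110, −66 and −22 show modules, but +22 looks empty. The fourth module was probably knocked towards +66, so I'm touching down on top of it. I'll lift and look.

```bash
python3 -m creep '[{"tx":0,"ty":0,"tz":-0.1,"ax":0,"ay":0,"az":0,"jaw":0.7},{"tx":0,"ty":0,"tz":-0.3,"ax":0,"ay":0,"az":0,"jaw":0.7},{"tx":0.3,"ty":0,"tz":-0.5,"ax":0,"ay":0,"az":0,"jaw":0.7},{"tx":0.6,"ty":-0.2,"tz":-0.5,"ax":0,"ay":0,"az":0,"jaw":0.7},{"tx":0.9,"ty":-0.5,"tz":-0.5,"ax":0,"ay":0,"az":0,"jaw":0.7},{"tx":0.9,"ty":-0.8,"tz":-0.5,"ax":0,"ay":0,"az":0,"jaw":0.7},{"tx":0.9,"ty":-0.9,"tz":-0.5,"ax":0,"ay":0,"az":0,"jaw":0.7},{"tx":0.9,"ty":-0.9,"tz":-0.5,"ax":0,"ay":0,"az":0,"jaw":0.7}]' 60
python3 -c "
from h import *
ascii('top',y0=-.13,y1=.18,xr=.06)
d=get_image('side');print(np.array(blobs(d,.024,110,300,1200,(.36,.72,-.08,.45))))"
```

```text
clock: 53.05
ee_pos: [0.389, 0.3559, 0.098]
tcp_rot: [-179.6, 0.1, 99.2]
ft_force: [0.8, 1.2, -0.9]
width: 0.0487
finger_force: 70.1
  60   9  9  9  9  9  9  9  9  9  9  9  9  9  9  9  9  9  9  9  9  9  9  9  9  9  9  9  9  9  9  9  9  9  9  9  9  9  9  9  9  9  9  9  9  9  9  9  9  9  9  9  9  9  9  9  9  9  9  9  9  9  9  9
  55   9  9  9  9  9  9  9  9  9  9  9  9  9  9  9  9  9  9  9  9  9  9  9  9  9  9  9  9  9  9  9  9  9  9  9  9  9  9  9  9  9  9  9  9  9  9  9  9  9  9  9  9  9  9  9  9  9  9  9  9  9  9  9
  50   9  9  9  9  9  9  9  9  9  9  9  9  9  9  9  9  9  9  9  9  9  9  9  9  9  9  9  9  9  9  9  9  9  9  9  9  9  9  9  9  9  9  9  9  9  9  9  9  9  9  9  9  9  9  9  9  9  9  9  9  9  9  9
  45   9  9  9  9  9  9  9  9  9  9  9  9  9  9  9  9  9  9  9  9  9  9  9  9  9  9  9  9  9  9  9  9  9  9  9  9  9  9  9  9  9  9  9  9  9  9  9  9  9  9  9  9  9  9  9  9  9  9  9  9  9  9  9
  40   9  9  9  9  9  9  9  9  9 11 11 11 11 11 11 11 11 11 11 11 11 11 12 12 11 12 12 12 11 11 12 12 12 11 12 11 11 11 11 12 12 11 12 12 12 11 12 12 11 12 11 12 11 11 11 12 12 12 12 12 1
[... 3303 characters left out ...]
5 15 15 15 15 15 15
 -50   9  9  9  9  9  9  9  9  9 10 10 10 10 10 11 10 10 10 11 10 10 10 10  9  9  9  9  9  9  9  9  9 10 10 10 10 10 10 10 10 10 10 10 11 10 10 10 11 10 10 10 10 10 10 10 10 10 10 10 10 10 10 10
 -55   9  9  9  9  9  9  9  9  9  9  9  9  9  9  9  9  9  9  9  9  9  9  9  9  9  9  9  9  9  9  9  9  9  9  9  9  9  9  9  9  9  9  9  9  9  9  9  9  9  9  9  9  9  9  9  9  9  9  9  9  9  9  9
 -60   9  9  9  9  9  9  9  9  9  9  9  9  9  9  9  9  9  9  9  9  9  9  9  9  9  9  9  9  9  9  9  9  9  9  9  9  9  9  9  9  9  9  9  9  9  9  9  9  9  9  9  9  9  9  9  9  9  9  9  9  9  9  9
[[4.25310822e-01 3.04635147e-01 9.46234131e+00 4.80045052e+01
  2.17006664e+01 7.24000000e+02]]
```

The module placed at +22 was knocked to about strip (−17, +57) mm. The fifth one is still in hand, so I'll put it in the free +22 outline first and then re-place the knocked one at +66.

Run:
```python
from plan import *
plan([[[.5,.26,.098,98.95]],[[.6070,.1631,.098,98.95],[.607,.1631,0,98.95]]])
```

```text
t 53.15 start [3.94000e-01 3.57000e-01 9.90000e-02 9.90227e+01]
  tx -0.5623 ty 0.4472 tz 0.0048 az 0.0004 rows>=3 
--
  tx -0.5618 ty 0.4531 tz -0.0000 az -0.0000 rows>=3 
  tx -0.5618 ty 0.4531 tz 0.4900 az -0.0000 rows>=2 
--
```

```bash
python3 -m creep '[{"tx":-0.28,"ty":0.22,"tz":0,"ax":0,"ay":0,"az":0,"jaw":0.7},{"tx":-0.56,"ty":0.447,"tz":0,"ax":0,"ay":0,"az":0,"jaw":0.7},{"tx":-0.84,"ty":0.67,"tz":0,"ax":0,"ay":0,"az":0,"jaw":0.7},{"tx":-0.95,"ty":0.75,"tz":0,"ax":0,"ay":0,"az":0,"jaw":0.7},{"tx":-0.95,"ty":0.75,"tz":0,"ax":0,"ay":0,"az":0,"jaw":0.7},{"tx":-0.95,"ty":0.75,"tz":0,"ax":0,"ay":0,"az":0,"jaw":0.7}]'
python3 - <<'E'
from plan import *
plan([[[.607,.1631,0.06,98.95],[.607,.1631,0,98.95]]])
E
```

```text
clock: 53.9
ee_pos: [0.5726, 0.192, 0.0987]
tcp_rot: [-179.9, -0.0, 98.8]
ft_force: [-0.1, 0.6, -1.5]
width: 0.0486
finger_force: 70.0
t 53.9 start [5.72600e-01 1.92000e-01 9.87000e-02 9.88367e+01]
  tx -0.1690 ty 0.1480 tz 0.1937 az -0.0006 rows>=1 
  tx -0.1690 ty 0.1480 tz 0.4937 az -0.0006 rows>=1 
--
```

```bash
python3 -m creep '[{"tx":-0.09,"ty":0.08,"tz":0,"ax":0,"ay":0,"az":-0.0006,"jaw":0.7},{"tx":-0.169,"ty":0.148,"tz":0,"ax":0,"ay":0,"az":-0.0006,"jaw":0.7},{"tx":-0.169,"ty":0.148,"tz":0.15,"ax":0,"ay":0,"az":-0.0006,"jaw":0.7},{"tx":-0.169,"ty":0.148,"tz":0.35,"ax":0,"ay":0,"az":-0.0006,"jaw":0.7},{"tx":-0.169,"ty":0.148,"tz":0.47,"ax":0,"ay":0,"az":-0.0006,"jaw":0.7},{"tx":-0.169,"ty":0.148,"tz":0.47,"ax":0,"ay":0,"az":-0.0006,"jaw":0.7},{"tx":-0.169,"ty":0.148,"tz":0.47,"ax":0,"ay":0,"az":-0.0006,"jaw":0.7}]'
python3 - <<'E'
from plan import *
plan([[[.607,.1631,-.022,98.95]]])
E
```

```text
clock: 54.78
ee_pos: [0.6081, 0.1641, 0.0068]
tcp_rot: [179.9, 0.0, 99.1]
ft_force: [0.4, -0.2, -0.2]
width: 0.0489
finger_force: 70.0
t 54.77 start [6.08100e-01 1.64100e-01 6.80000e-03 9.90784e+01]
  tx -0.0039 ty -0.0060 tz 0.1439 az 0.0007 rows>=1 
--
```

```bash
python3 -m creep '[{"tx":-0.004,"ty":-0.006,"tz":0.06,"ax":0,"ay":0,"az":0,"jaw":0.7},{"tx":-0.004,"ty":-0.006,"tz":0.11,"ax":0,"ay":0,"az":0,"jaw":0.7},{"tx":-0.004,"ty":-0.006,"tz":0.13,"ax":0,"ay":0,"az":0,"jaw":0.7},{"tx":-0.004,"ty":-0.006,"tz":0.13,"ax":0,"ay":0,"az":0,"jaw":0.7}]'
python3 -m creep '[{"tx":0,"ty":0,"tz":0.01,"ax":0,"ay":0,"az":0,"jaw":0.7},{"tx":0,"ty":0,"tz":0.018,"ax":0,"ay":0,"az":0,"jaw":0.7},{"tx":0,"ty":0,"tz":0.018,"ax":0,"ay":0,"az":0,"jaw":0.7}]'
```

```text
clock: 55.28
ee_pos: [0.6052, 0.163, -0.0207]
tcp_rot: [-179.9, 0.0, 99.1]
ft_force: [0.2, -0.1, -0.4]
width: 0.0485
finger_force: 70.0
clock: 55.65
ee_pos: [0.6059, 0.1631, -0.0234]
tcp_rot: [180.0, 0.0, 99.1]
ft_force: [0.1, 0.7, 2.0]
width: 0.0484
finger_force: 70.3
```

```bash
python3 -m creep '[{"tx":0,"ty":0,"tz":0,"ax":0,"ay":0,"az":0,"jaw":0.3},{"tx":0,"ty":0,"tz":0,"ax":0,"ay":0,"az":0,"jaw":0.1},{"tx":0,"ty":0,"tz":-0.1,"ax":0,"ay":0,"az":0,"jaw":0},{"tx":0,"ty":0,"tz":-0.3,"ax":0,"ay":0,"az":0,"jaw":0},{"tx":0,"ty":0,"tz":-0.5,"ax":0,"ay":0,"az":0,"jaw":0},{"tx":0.3,"ty":-0.3,"tz":-0.6,"ax":0,"ay":0,"az":0,"jaw":0},{"tx":0.6,"ty":-0.6,"tz":-0.6,"ax":0,"ay":0,"az":0,"jaw":0},{"tx":0.9,"ty":-0.9,"tz":-0.6,"ax":0,"ay":0,"az":0,"jaw":0},{"tx":1,"ty":-1,"tz":-0.6,"ax":0,"ay":0,"az":0,"jaw":0},{"tx":1,"ty":-1,"tz":-0.6,"ax":0,"ay":0,"az":0,"jaw":0}]'
cat >> h.py <<'E'
def plates(n,z=.024,thr=.72):
    "plates in strip frame: resample to a 0.5 mm strip-aligned picture; black body = dark, plate = the hole inside"
    d=get_image(n);c,th=C[n];c=np.array(c);ex=np.array([np.cos(th),np.sin(th)]);ey=np.array([-np.sin(th),np.cos(th)])
    X,Y=np.meshgrid(np.arange(-.055,.055,.0005),np.arange(-.135,.135,.0005),indexing="ij")
    P=c+X[...,None]*ex+Y[...,None]*ey
    uv=proj(d,np.c_[P.reshape(-1,2),np.full(X.size,z)]).astype(np.float32).reshape(*X.shape,2)
    return cv2.remap(d["frame"].min(2),uv[...,0],uv[...,1],cv2.INTER_CUBIC),X,Y
def fitplate(n,x,y):
    "plate centre near strip (x,y): half-level edges across (y) and along (x)"
    g,X,Y=plates(n);g=g.astype(float);xs,ys=X[:,0],Y[0]
    def edges(v,s,c0):
        i=np.argmin(abs(s-c0));top=np.median(v[i-6:i+7]);out=[]
        for st in(-1,1):
            w=v[i::st][:70];j=np.argmin(w[:st and 60]);
            lo=w[:60].min() if False else min(w[:45]);h=(top+lo)/2;k=np.argmax(w<h);out.append(s[i]+st*.0005*(k-.5))
        return out
    r=[]
    for _ in range(2):
        mx=abs(xs-x)<.012;a=edges(g[mx].mean(0),ys,y);y=np.mean(a)
        my=abs(ys-y)<.005;b=edges(g[:,my].mean(1),xs,x)if True else 0
        x=np.mean(b)
    tilt=[]
    for dx in(-.01,.01):
        m=abs(xs-x-dx)<.005;tilt.append(np.mean(edges(g[m].mean(0),ys,y)))
    return np.round([x*1e3,y*1e3,np.degrees(-(tilt[1]-tilt[0])/.02)*-1,(b[1]-b[0])*1e3,(a[1]-a[0])*1e3],1)
E
python3 -c "
from h import *
print(env.state()['ee_pos'])
for n in('top','side'):
    for p in((0,-.11),(0,-.066),(0,-.022),(0,.022),(-.017,.057)): print(n,p,fitplate(n,*p))
"
```

```text
clock: 56.9
ee_pos: [0.3737, 0.3301, 0.0963]
tcp_rot: [-180.0, -0.0, 99.2]
ft_force: [-0.1, 0.7, -0.6]
width: 0.0853
finger_force: 0.0
[0.37366359 0.33006735 0.09627521]
top (0, -0.11) [   0.8 -110.2    0.    38.    19. ]
top (0, -0.066) [  0.3 -66.    0.   38.   19.5]
top (0, -0.022) [  0.3 -21.2   0.   38.   19. ]
top (0, 0.022) [ 0.  20.8 -3.6 38.5 19. ]
top (-0.017, 0.057) [-17.   56.    0.7  38.5  17.5]
side (0, -0.11) [   6.5 -109.2   -1.4   31.5   21. ]
side (0, -0.066) [ -1.  -65.5   0.   38.5  21.5]
side (0, -0.022) [ -2.  -21.    0.   37.5  21.5]
side (0, 0.022) [ 0.  21.5 -0.7 41.5 21.5]
side (-0.017, 0.057) [-18.7  57.8   0.7  38.   21. ]
```

All four slots read within about 1–2 mm, and the knocked module is at strip (−17.5, 57) mm. I'll pick it up again.

Run:
```python
from plan import *
plan([[[.48,.27,.096,98.95]],[[.5842,.195,.096,98.95],[.5842,.195,0.,98.95]]])
```

```text
t 57.4 start [3.775e-01 3.284e-01 9.600e-02 9.898e+01]
  tx -0.3686 ty 0.4608 tz -0.0000 az 0.0002 rows>=2 
--
  tx -0.4515 ty 0.4563 tz -0.0000 az -0.0000 rows>=3 
  tx -0.4515 ty 0.4563 tz 0.4800 az -0.0000 rows>=2 
--
```

```bash
python3 -m creep '[{"tx":-0.27,"ty":0.31,"tz":0,"ax":0,"ay":0,"az":0,"jaw":0},{"tx":-0.54,"ty":0.61,"tz":0,"ax":0,"ay":0,"az":0,"jaw":0},{"tx":-0.82,"ty":0.917,"tz":0,"ax":0,"ay":0,"az":0,"jaw":0},{"tx":-0.82,"ty":0.917,"tz":0,"ax":0,"ay":0,"az":0,"jaw":0},{"tx":-0.82,"ty":0.917,"tz":0.2,"ax":0,"ay":0,"az":0,"jaw":0},{"tx":-0.82,"ty":0.917,"tz":0.4,"ax":0,"ay":0,"az":0,"jaw":0},{"tx":-0.82,"ty":0.917,"tz":0.44,"ax":0,"ay":0,"az":0,"jaw":0},{"tx":-0.82,"ty":0.917,"tz":0.44,"ax":0,"ay":0,"az":0,"jaw":0}]'
python3 - <<'E'
from plan import *
plan([[[.5842,.195,-.0235,98.95]]])
E
```

```text
clock: 58.4
ee_pos: [0.5839, 0.1958, 0.0083]
tcp_rot: [-180.0, 0.0, 99.0]
ft_force: [0.3, -0.5, -0.5]
width: 0.0855
finger_force: 0.0
t 58.4 start [5.83900e-01 1.95800e-01 8.30000e-03 9.90495e+01]
  tx -0.0040 ty 0.0009 tz 0.1588 az 0.0006 rows>=1 
--
```

```bash
python3 -m creep '[{"tx":-0.004,"ty":0,"tz":0.08,"ax":0,"ay":0,"az":0,"jaw":0},{"tx":-0.004,"ty":0,"tz":0.155,"ax":0,"ay":0,"az":0,"jaw":0},{"tx":-0.004,"ty":0,"tz":0.155,"ax":0,"ay":0,"az":0,"jaw":0.3},{"tx":-0.004,"ty":0,"tz":0.155,"ax":0,"ay":0,"az":0,"jaw":0.5},{"tx":-0.004,"ty":0,"tz":0.155,"ax":0,"ay":0,"az":0,"jaw":0.7},{"tx":-0.004,"ty":0,"tz":0.155,"ax":0,"ay":0,"az":0,"jaw":0.7},{"tx":-0.004,"ty":0,"tz":0.155,"ax":0,"ay":0,"az":0,"jaw":0.7}]' 60
python3 -m creep '[{"tx":0,"ty":0,"tz":-0.05,"ax":0,"ay":0,"az":0,"jaw":0.7},{"tx":0,"ty":0,"tz":-0.15,"ax":0,"ay":0,"az":0,"jaw":0.7},{"tx":0.045,"ty":0.088,"tz":-0.15,"ax":0,"ay":0,"az":0,"jaw":0.7},{"tx":0.045,"ty":0.088,"tz":-0.15,"ax":0,"ay":0,"az":0,"jaw":0.7},{"tx":0.045,"ty":0.088,"tz":-0.06,"ax":0,"ay":0,"az":0,"jaw":0.7},{"tx":0.045,"ty":0.088,"tz":-0.03,"ax":0,"ay":0,"az":0,"jaw":0.7},{"tx":0.045,"ty":0.088,"tz":-0.03,"ax":0,"ay":0,"az":0,"jaw":0.7}]'
python3 - <<'E'
from plan import *
plan([[[.6001,.2066,-.0225,98.95]]])
E
```

```text
clock: 59.28
ee_pos: [0.5841, 0.1953, -0.0223]
tcp_rot: [179.9, -0.0, 99.1]
ft_force: [0.3, 1.0, 3.1]
width: 0.0482
finger_force: 63.6
clock: 60.15
ee_pos: [0.598, 0.2063, -0.0184]
tcp_rot: [-179.8, 0.0, 99.1]
ft_force: [0.0, -0.2, -1.0]
width: 0.0488
finger_force: 63.4
t 60.15 start [ 5.98000e-01  2.06300e-01 -1.84000e-02  9.90618e+01]
  tx -0.0002 ty 0.0106 tz 0.0205 az 0.0006 rows>=1 
--
```

```bash
python3 -m creep '[{"tx":0,"ty":0.004,"tz":0.015,"ax":0,"ay":0,"az":0,"jaw":0.7},{"tx":0,"ty":0.004,"tz":0.028,"ax":0,"ay":0,"az":0,"jaw":0.7},{"tx":0,"ty":0.004,"tz":0.028,"ax":0,"ay":0,"az":0,"jaw":0.7},{"tx":0,"ty":0.004,"tz":0.028,"ax":0,"ay":0,"az":0,"jaw":0.3},{"tx":0,"ty":0.004,"tz":0.028,"ax":0,"ay":0,"az":0,"jaw":0.1},{"tx":0,"ty":0,"tz":-0.1,"ax":0,"ay":0,"az":0,"jaw":0},{"tx":0,"ty":0,"tz":-0.35,"ax":0,"ay":0,"az":0,"jaw":0},{"tx":0,"ty":0,"tz":-0.6,"ax":0,"ay":0,"az":0,"jaw":0},{"tx":0,"ty":0,"tz":-0.6,"ax":0,"ay":0,"az":0,"jaw":0}]'
python3 -m creep '[{"tx":0.3,"ty":-0.3,"tz":0,"ax":0,"ay":0,"az":0,"jaw":0},{"tx":0.6,"ty":-0.6,"tz":0,"ax":0,"ay":0,"az":0,"jaw":0},{"tx":0.8,"ty":-0.9,"tz":0,"ax":0,"ay":0,"az":0,"jaw":0},{"tx":0.9,"ty":-1,"tz":0,"ax":0,"ay":0,"az":0,"jaw":0},{"tx":0.9,"ty":-1,"tz":0,"ax":0,"ay":0,"az":0,"jaw":0},{"tx":0.9,"ty":-1,"tz":0,"ax":0,"ay":0,"az":0,"jaw":0}]'
python3 -c "
from h import *
print(env.state()['ee_pos'])
for n in('top','side'):
    for p in((0,-.11),(0,-.066),(0,-.022),(0,.022),(0,.066)): print(n,p,fitplate(n,*p))
    d=get_image(n);print(np.array(blobs(d,.024,110,300,1200,(.38,.54,-.08,.45))))
g=d['frame'].astype(int)
for P in([.474,-.1395,.0665],[.474,-.2585,.0665]):
    u,v=proj(d,[P])[0].round().astype(int); print(g[v-7:v+6:2,u-5:u+6].min(2))
"
```

```text
clock: 61.28
ee_pos: [0.6031, 0.2077, 0.1083]
tcp_rot: [179.4, -0.0, 99.1]
ft_force: [0.3, 0.1, -0.8]
width: 0.0854
finger_force: 0.0
clock: 62.02
ee_pos: [0.3729, 0.3533, 0.1028]
tcp_rot: [-180.0, 0.0, 99.2]
ft_force: [0.6, -0.2, -0.3]
width: 0.0854
finger_force: 0.0
[0.3728841  0.35329319 0.10278618]
top (0, -0.11) [   0.3 -110.    -0.7   38.    19.5]
top (0, -0.066) [  0.8 -66.    0.   38.   19.5]
top (0, -0.022) [  0.3 -21.2   0.   38.   19. ]
top (0, 0.022) [ 0.3 20.8 -0.7 38.  19. ]
top (0, 0.066) [ 0.8 66.   0.7 38.  18.5]
[]
side (0, -0.11) [   5.3 -100.5  -22.9    3.     8.5]
side (0, -0.066) [  8.  -65.2  -2.9  29.5  21. ]
side (0, -0.022) [ -2.  -21.    0.   37.5  21.5]
side (0, 0.022) [ 0.  21.3  0.7 41.5 21. ]
side (0, 0.066) [-1.  66.8  0.  38.5 21. ]
[]
[[125 129 130 134 138 141 142 150 151 145 144]
 [135 142 146 147 147 143 137 133 131 127 121]
 [145 140 136 135 127 124 117 117 111 106  99]
 [125 125 120 113 111 103  98  89  94  84 104]
 [108  98  95  87  75  71 110  83 103 115 113]
 [ 75  91  99 104  69  83  87  83  96 111 114]
 [138 136 111  89  79  83  75 103 112 111 114]]
[[ 92  85  85  88  85  85  86  86  87  88  85]
 [160 159 151 146 144 110 111 136  87  82  86]
 [161 163 161 147 130 125 125  81 108 104 124]
 [161 161 135 123 127 110  71  89 148 162 160]
 [155  96 112 115  98  66  98 122 131 161 163]
 [110  89 100 104  68 113 123 108  90  94  63]
 [142 134 125 106 113 100 129  66  43  47  48]]
```

```bash
python3 -c "
from cell import env
print(env.close_job())"
```

```text
the job is handed in; nothing more can be done
None
```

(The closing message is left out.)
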